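# Tip the dominoes from their tray into the box

## Task

Put the dominoes away: hook the open end of the loaded tray over the middle of one long wall of the wooden box, resting level on its rim with the tray's front cleat just outside the wall, then, with the tray pivoting on the rim, tip it up until every tile has slid into the box. Afterwards set the empty tray down flat on its grey mat, centred and lying lengthwise on it. Spill no tile on the dresser and leave the other things where they are.

Things in the scene. Friction and masses are not known exactly. Their poses are not given: they have to be found in the camera images.
- box: Open wooden domino box, heavy, does not move: 220 long (its y) x 170 wide (its x) x 65 high, walls 8 thick with flat tops, floor 10 thick. Origin: centre of its underside; z up. The two long walls run along its y, alike: outer faces at x = +85 and -85 mm, inner faces at +77 and -77.
- tray: Loose wooden tray, 0.22 to 0.37 kg, 180 long (its x) x 130 wide (its y). Origin: centre of its underside, on which it stands; z up. Flat floor slab, z = 14 to 20 mm. Front end (x = +90) open, no wall: tiles slide off there. Side walls 5 thick, tops at z = 40. Polished: tiles start to slide at a tilt of about 15 to 25 degrees.
- tray_catch (a point): Point (50, 0, 14) mm of the tray's frame, tray's axes: corner between the floor's underside and the front face of the front cleat. Two cleats, 10 wide, 14 high, cross the underside and carry the tray: front one x = 40 to 50, rear one -85 to -75. The floor overhangs the front cleat by 40 mm; hooked, this overhang lies over the box wall and this corner at the wall's outer top edge.
- tray_wall (a point): Place to pinch on the tray's rear wall, (-84, 0, 44) mm of the tray's frame, tray's axes. The wall is 12 thick (x = -90 to -78), full width, top at z = 64. Pinch it from above, closing along the tray's length, to carry and tip the tray. At the start at least 50 mm of floor in front of the wall is free of tiles.
- mat: Thin grey felt mat, fixed, 240 (its x) x 190 (its y) x 3 thick, on which the tray belongs. Origin: centre of its underside.
- tile0_mid (a point): Centre of a white domino tile, 24 (its x) x 48 (its y) x 8 mm, 14 g, at first lying flat in the tray.
- tile1_mid (a point): Centre of a white domino tile, 24 (its x) x 48 (its y) x 8 mm, 14 g, at first lying flat in the tray.
- tile2_mid (a point): Centre of a white domino tile, 24 (its x) x 48 (its y) x 8 mm, 14 g, at first lying flat in the tray.
- tile3_mid (a point): Centre of a white domino tile, 24 (its x) x 48 (its y) x 8 mm, 14 g, at first lying flat in the tray.
- book: Not part of the job, loose: book lying flat, 134 x 196 x 36 (mm); origin at the centre of its underside. Leave it where it is.
- clock: Not part of the job, loose: black alarm clock, 50 x 110 x 75 tall (mm); origin at the centre of its underside. Leave it where it is.
- mug: Not part of the job, loose: white mug, 82 across, 95 tall, with a handle on one side (mm); origin at the centre of its underside. Leave it where it is.
- specs_case: Not part of the job, loose: black rounded spectacle case, 54 thick, 160 long (mm); origin at the centre of its underside. Leave it where it is.
- cream: Not part of the job, loose: small jar with a white lid, 60 across, 60 tall (mm); origin at the centre of its underside. Leave it where it is.
- dish: Not part of the job, loose: small blue ring dish, 90 across, 22 tall (mm); origin at the centre of its underside. Leave it where it is.
- remote: Not part of the job, loose: black remote control lying flat, 150 x 42 x 20 (mm); origin at the centre of its underside. Leave it where it is.
There are look-alikes about, which are no part of the job. What is shaped like the part that bears tile3_mid but blue is not meant.

How it is judged:
On the way, in this order (a step that is already met when the one before it is completed fails the run):
1. the tray, level and lengthwise across the wall, rests hooked on the rim of a long wall: overhang over the wall, front cleat just outside it, near the wall's middle (((x of tray_catch in the frame of box between 0.08 and 0.1 m and x of tray in the frame of box above 0.115 m) or (x of tray_catch in the frame of box between -0.1 and -0.08 m and x of tray in the frame of box below -0.115 m)) and z of tray_catch in the frame of box between 0.057 and 0.074 m and y of tray_catch in the frame of box between -0.03 and 0.03 m and angle between the y axis of tray and the y axis of box, either way round below 0.3 rad and angle between tray's own z axis and vertical below 0.2 rad and contact force between tray and box above 0.2 N), for 0.2 s.
2. the tray is tipped up, its catch still at the rim, and all four tiles have slid into the box ((x of tray_catch in the frame of box between 0.055 and 0.115 m or x of tray_catch in the frame of box between -0.115 and -0.055 m) and z of tray_catch in the frame of box between 0.045 and 0.095 m and angle between tray's own z axis and vertical above 0.25 rad and x of tile0_mid in the frame of box between -0.077 and 0.077 m and y of tile0_mid in the frame of box between -0.102 and 0.102 m and z of tile0_mid in the frame of box between 0.005 and 0.055 m and x of tile1_mid in the frame of box between -0.077 and 0.077 m and y of tile1_mid in the frame of box between -0.102 and 0.102 m and z of tile1_mid in the frame of box between 0.005 and 0.055 m and x of tile2_mid in the frame of box between -0.077 and 0.077 m and y of tile2_mid in the frame of box between -0.102 and 0.102 m and z of tile2_mid in the frame of box between 0.005 and 0.055 m and x of tile3_mid in the frame of box between -0.077 and 0.077 m and y of tile3_mid in the frame of box between -0.102 and 0.102 m and z of tile3_mid in the frame of box between 0.005 and 0.055 m), for 0.2 s.
At the end, for the whole second after the job is handed in: All four tiles lie inside the box, below its rim; the empty tray lies flat and still on the mat, its centre within 35 mm of the mat's centre and its length within 0.3 rad of the mat's length (either way round) (x of tile0_mid in the frame of box between -0.077 and 0.077 m and y of tile0_mid in the frame of box between -0.102 and 0.102 m and z of tile0_mid in the frame of box between 0.005 and 0.055 m and x of tile1_mid in the frame of box between -0.077 and 0.077 m and y of tile1_mid in the frame of box between -0.102 and 0.102 m and z of tile1_mid in the frame of box between 0.005 and 0.055 m and x of tile2_mid in the frame of box between -0.077 and 0.077 m and y of tile2_mid in the frame of box between -0.102 and 0.102 m and z of tile2_mid in the frame of box between 0.005 and 0.055 m and x of tile3_mid in the frame of box between -0.077 and 0.077 m and y of tile3_mid in the frame of box between -0.102 and 0.102 m and z of tile3_mid in the frame of box between 0.005 and 0.055 m and horizontal distance between tray and mat below 0.035 m and angle between the x axis of tray and the x axis of mat, either way round below 0.3 rad and angle between tray's own z axis and vertical below 0.05 rad and height (world z) of tray below 0.008 m and linear speed of tray below 0.02 m/s); the robot touches nothing.
It fails at once if a tile is spilled on the dresser or the mat (height (world z) of any of tile0_mid, tile1_mid, tile2_mid, tile3_mid below 0.0095 m).
It fails at once if a bystander is shifted by more than 4 cm (distance of any of book, clock, mug, specs_case, cream, dish, remote from where it was at the start of the episode above 0.04 m).
It also fails if it takes over 61 s, if anything falls off the work surface, if the arm or the gripper's body presses on something with over 40 N, if the wrist force passes 120 N, or if a joint passes its speed limit or range.

## Robot

A 6-joint arm with a two-finger parallel gripper is mounted at the origin on the work surface. World frame = base frame: x ahead of the robot, y to its left, z up, the work surface at z = 0. Lengths are in m, angles in rad, forces in N, time in s.
With the tool pointing down it reaches from about 0.25 to 0.775 m from the base axis. Payload 8.9 kg.
Tool frame: the origin (TCP) lies on the front face of the gripper's body, between the roots of the fingers; the fingertips stand 73 mm ahead of it and the grasp point (between the pads) lies 54 mm ahead of it; z points along the fingers, y is the direction in which the jaws open and shut (so a half turn about z gives the same grasp; the last joint's range is limited). The gripper opens to 85 mm and grips with 20 to 120 N. Pads are 22 mm wide; open, the fingers measure 114 mm over their backs; the gripper's body (76 mm by 85 mm) begins 54 mm behind the grasp point. The pads swing forward as they close: fully open they stand 13 mm farther back than shut.
Start: joints at [1.208, 0.291, -0.153, 1.127, 0, 1.431], TCP at [0.117, 0.512, 0.304] pointing down, gripper open.
Joint ranges: [-2.52, 2.52], [-0.91, 1.74], [-1.3, 1.37], [-1.96, 2.02], [-1.52, 1.47], [-3.14, 3.14]. Speed limits (rad/s): [2.22, 2.22, 2.79, 3.14, 3.14, 3.14].

## Interface

Orientations are given as a rotation vector (axis times angle).
In Python, from plant import read_state, read_camera, calibration, finish_job gives the robot as it stands. The module is installed in compiled form; this text tells all that it offers.
- The arm moves only by the tool arm_command, never from a script. Its argument "deltas" is a list of rows, each a list of 3 entries, a list of its own where there are three numbers: the shift along the tool's x, y, z in m, then the turn, a rotation vector about the tool's x, y, z in rad, then the finger opening in m, from 0 to 0.0854. In form: [[[dx, dy, dz], [rx, ry, rz], gripper], ...]. A call has 1 to 12 rows; each row shifts and turns the commanded pose from where the row before left it, along the tool's axes as they then stand; what a row does not reach is not made up. A row lasts 1/10 s, in which the tool goes at most 50 mm and 8.59 degrees, less where a joint would pass 70% of its speed; a pose out of reach is approached as far as the arm can. A call is refused whole if a number of a shift passes 0.05 or a number of a turn 0.15, either way. A call with a gripper value outside its range is refused whole. The fingers move at their own pace and stop on an object; "force" is the grip in N (left out, the last holds). Time passes only in rows, so rows that do not move let the fingers close. It gives the time, the measured TCP pose, the force and the opening at its end, in the units of the state.
- read_state(): the state, without advancing time (a new reading comes with each control period).
- read_camera(name): name is "scene" or "side" or "wrist"; returns (picture, depth): 384x512x3 uint8, red, green, blue; 384x512 float32, m along the optical axis (not along the pixel's ray), 0 where there is no reading.
- calibration(name): a dict with "intrinsics" (3x3 intrinsics, pixels), "rvec" (rotation vector, rad) and "tvec" (3), from world to camera coordinates, as OpenCV has them. Camera axes: x right, y down, z forward; pixel columns grow to the right and rows downward; lengths in m; the calibration is good to about 2 mm. A picture is of the moment at which its call begins: read the wrist's pose just before it. calibration takes no time and is no camera call; for the wrist camera it gives the pose at the moment of the call.
- finish_job(): hands the job in, once; it reports no verdict.
The state is a dict: "time": time; "q": joint angles; "dq": joint speeds; "effort": joint torques, N m; "eef_pos": TCP position; "ee_rot": TCP orientation; "ft_force": force on the tool from outside, world axes, zero at the start; "ft_torque": the same for the moment, N m; "gripper_width": finger opening in m.
Only numpy, scipy, OpenCV 4.12 (cv2) and the standard library are available. Lean on these libraries where they do the work, as an engineer would, in place of code of your own. Each camera call takes 0.05 s, during which the arm holds its last target.

## Working session

There is one attempt and no reset: what is moved stays moved. The work goes in short steps, Python scripts to look and compute and a tool call to move; the robot and the scene stay as the last step left them, time stands still between calls to the robot, and variables do not carry over. Pictures are saved under pics/ and viewed, and the job is handed in when it is done.

Besides the shell and the picture viewer there is one more tool, called by a JSON object that holds its "fn" and its "kwargs", one argument or row to a line. arm_command: Moves the arm, as the interface text tells. Its arguments: {"type":"object","properties":{"deltas":{"type":"array"},"force":{"type":"number"}},"required":["deltas"]}

```bash
mkdir -p pics; ls
python3 - <<'E'
from plant import *
import cv2,numpy as np
s=read_state();print({k:np.round(v,3).tolist() for k,v in s.items()})
for n in ["scene","side"]:
    c=calibration(n);print(n,c)
    p,d=read_camera(n);cv2.imwrite(f"pics/{n}0.png",p[:,:,::-1]);np.savez(f"{n}0.npz",p=p,d=d,K=c["intrinsics"],r=c["rvec"],t=c["tvec"])
E
```

```text
pics
{'time': 0.0, 'q': [1.208, 0.291, -0.154, 1.127, -0.0, 1.431], 'dq': [-0.002, 0.001, 0.0, 0.001, -0.002, -0.002], 'effort': [0.002, -53.714, 33.137, 0.016, -0.0, 0.0], 'eef_pos': [0.116, 0.512, 0.303], 'ee_rot': [-0.351, -3.122, 0.002], 'ft_force': [-0.592, 0.141, 0.367], 'ft_torque': [-0.011, -0.038, -0.02], 'gripper_width': 0.085}
scene {'intrinsics': array([[482.55894567,   0.        , 257.0060401 ],
       [  0.        , 482.55894567, 194.25679284],
       [  0.        ,   0.        ,   1.        ]]), 'rvec': array([ 2.32420564,  1.18302263, -0.33981444]), 'tvec': array([-0.33187948, -0.34364784,  1.97865856])}
side {'intrinsics': array([[364.98592106,   0.        , 250.82808895],
       [  0.        , 364.98592106, 193.40943052],
       [  0.        ,   0.        ,   1.        ]]), 'rvec': array([ 2.23144328, -0.83874046,  0.34615191]), 'tvec': array([-0.41949227,  0.29018378,  1.028145  ])}
```

View pics/scene0.png

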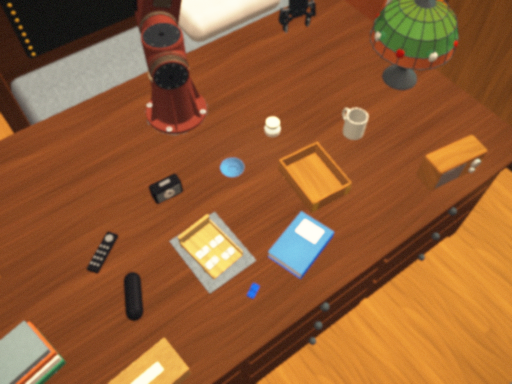

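View pics/side0.png

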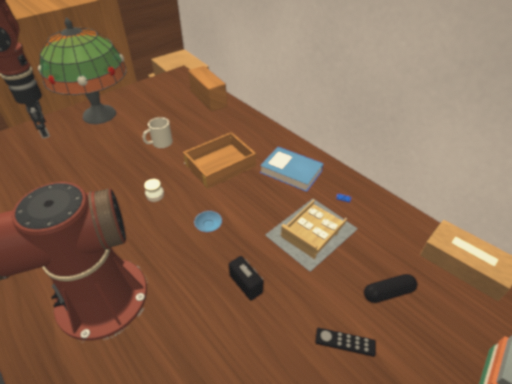

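The scene picture shows the tray on its grey mat at about (212,248), the box at (315,175), and a blue tile look-alike on the dresser at (253,290). Next I enlarge the crops and build a metric top view.

```bash
cat > h.py <<'E'
import numpy as np,cv2
from scipy.spatial.transform import Rotation as R
def cloud(f):
    z=np.load(f);p,d,K=z['p'],z['d'],z['K'];M=R.from_rotvec(z['r']).as_matrix();t=z['t']
    v,u=np.mgrid[:d.shape[0],:d.shape[1]]
    X=np.stack([(u-K[0,2])/K[0,0]*d,(v-K[1,2])/K[1,1]*d,d],-1)
    W=(X-t)@M
    W[d==0]=np.nan
    return p,W
def top(f,x0,x1,y0,y1,res=0.002):
    p,W=cloud(f)
    H=np.full((int((x1-x0)/res),int((y1-y0)/res)),np.nan);C=np.zeros(H.shape+(3,),np.uint8)
    i=((x1-W[...,0])/res);j=((y1-W[...,1])/res)
    return p,W,i,j
E
python3 - <<'E'
from h import *
for n in ["scene","side"]:
    p,W=cloud(n+"0.npz")
    P=p.astype(int)
    pts=dict(scene=[(212,248),(315,175),(300,245),(232,167),(273,127),(355,123),(165,188),(103,252),(253,290),(190,250)],side=[(313,230),(220,160),(290,165),(208,221),(153,190),(160,133),(245,278),(345,342)])[n]
    for u,v in pts: print(n,(u,v),W[v,u].round(3),P[v,u])
z=np.load("scene0.npz")['p'][:,:,::-1]
cv2.imwrite("pics/crop_s.png",cv2.resize(z[135:305,160:360],None,fx=4,fy=4*0.88,interpolation=cv2.INTER_CUBIC))
z=np.load("side0.npz")['p'][:,:,::-1]
cv2.imwrite("pics/crop_d.png",cv2.resize(z[120:280,170:370],None,fx=4,fy=3.75,interpolation=cv2.INTER_CUBIC))
E
```

```text
scene (212, 248) [ 0.621 -0.229  0.022] [246 224 143]
scene (315, 175) [0.588 0.249 0.01 ] [231 150  55]
scene (300, 245) [0.792 0.009 0.041] [129 203 233]
scene (232, 167) [0.374 0.021 0.005] [116 179 214]
scene (273, 127) [0.344 0.235 0.061] [230 215 171]
scene (355, 123) [0.532 0.48  0.094] [223 203 167]
scene (165, 188) [ 0.35  -0.244  0.068] [34 33 33]
scene (103, 252) [ 0.415 -0.531  0.014] [106  97  86]
scene (253, 290) [ 0.816 -0.201  0.006] [ 38 108 222]
scene (190, 250) [ 0.584 -0.293  0.024] [249 226 124]
side (313, 230) [ 0.605 -0.245  0.031] [237 224 179]
side (220, 160) [0.611 0.246 0.008] [200 136  75]
side (290, 165) [0.773 0.023 0.035] [116 161 182]
side (208, 221) [0.391 0.028 0.   ] [106 148 167]
side (153, 190) [0.308 0.225 0.055] [175 164 133]
side (160, 133) [0.489 0.472 0.073] [156 145 120]
side (245, 278) [ 0.313 -0.256  0.073] [44 43 40]
side (345, 342) [ 0.404 -0.535  0.018] [49 47 45]
```

View pics/crop_s.png

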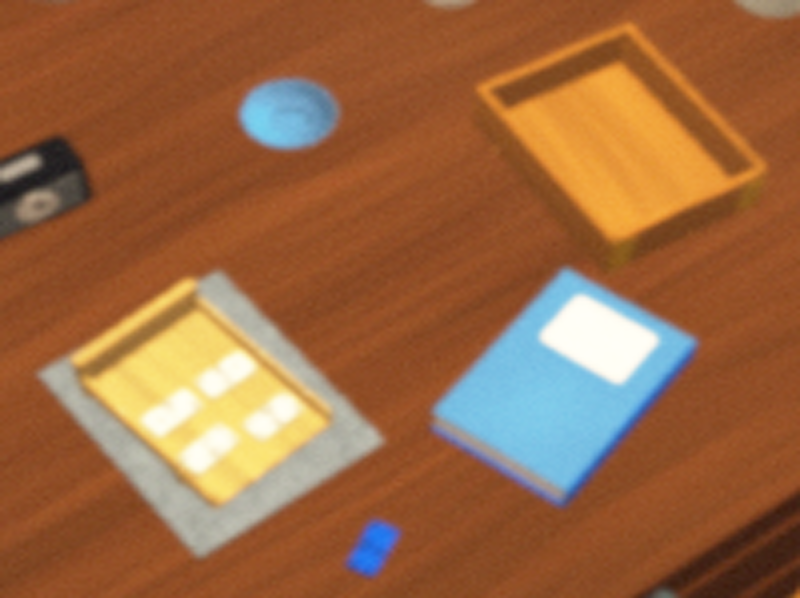

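View pics/crop_d.png

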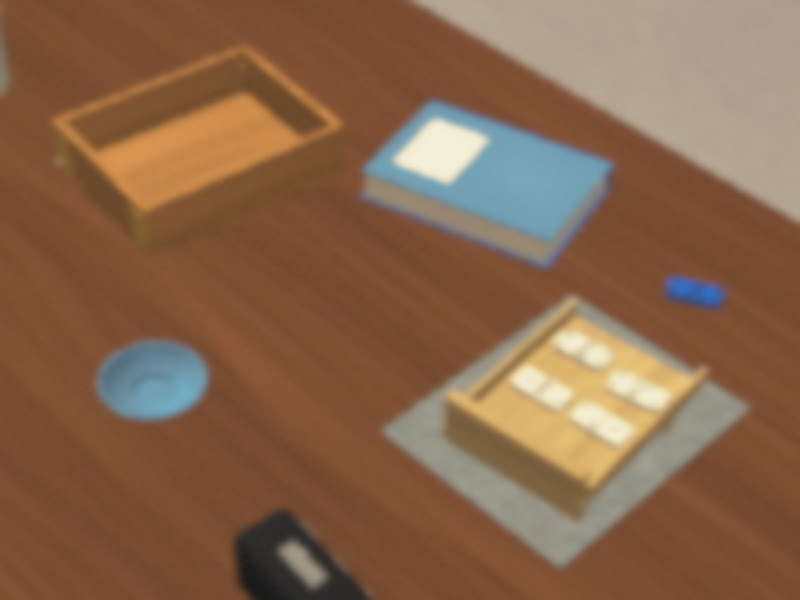

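Run:
```python
from h import *
for n in ["scene","side"]:
    p,W=cloud(n+"0.npz");P=p.astype(int)
    x,y,z=np.moveaxis(W,-1,0)
    def rect(m,l):
        q=W[m][:,:2].astype(np.float32)*1000
        if len(q)<5: print(l,len(q));return
        print(n,l,len(q),np.round(cv2.minAreaRect(q),1 ) if 0 else cv2.minAreaRect(q),'medz',np.median(z[m]).round(4))
    rect((x>.4)&(x<.75)&(y>.1)&(y<.4)&(z>.05)&(z<.08),'boxrim')
    rect((x>.4)&(x<.72)&(y>-.4)&(y<-.1)&(z>.048)&(z<.08),'rearwall')
    rect((x>.4)&(x<.76)&(y>-.4)&(y<-.08)&(z>.02)&(z<.08),'tray>20')
    rect((x>.4)&(x<.76)&(y>-.4)&(y<-.08)&(z>.0)&(z<.08)&(P.max(-1)-P.min(-1)<50)&(P.min(-1)>90),'mat')
    rect((x>.4)&(x<.76)&(y>-.4)&(y<-.08)&(z>.01)&(z<.05)&(P[...,2]>180),'tiles')
    rect((x>.6)&(x<1)&(y>-.15)&(y<.13)&(z>.02)&(z<.08),'book')
    rect((x>.3)&(x<.5)&(y>-.08)&(y<.1)&(z>.008)&(z<.08),'dish')
    rect((x>.25)&(x<.45)&(y>-.35)&(y<-.15)&(z>.03)&(z<.12),'clock')
    rect((x>.25)&(x<.45)&(y>.13)&(y<.33)&(z>.03)&(z<.12),'cream')
```

```text
scene boxrim 704 ((600.2642211914062, 229.4600830078125), (175.3634033203125, 228.45787048339844), 85.08232116699219) medz 0.0624
scene rearwall 218 ((614.4423828125, -235.0785369873047), (171.35293579101562, 130.15713500976562), 7.291586399078369) medz 0.0632
scene tray>20 1978 ((647.4254760742188, -195.72109985351562), (246.99928283691406, 200.93930053710938), 7.365677833557129) medz 0.0276
scene mat 1427 ((629.9680786132812, -204.84243774414062), (263.22369384765625, 242.48886108398438), 1.302355408668518) medz 0.0048
scene tiles 422 ((659.3402099609375, -174.99075317382812), (247.90924072265625, 115.70460510253906), 67.98847961425781) medz 0.0306
scene book 2175 ((783.1880493164062, 23.34246826171875), (137.17913818359375, 200.23036193847656), 16.585830688476562) medz 0.036
scene dish 317 ((395.0352478027344, 10.601188659667969), (188.24996948242188, 177.7314910888672), 0.4745731055736542) medz 0.0149
scene clock 545 ((335.07666015625, -235.8266143798828), (111.03409576416016, 58.29088592529297), 87.8023452758789) medz 0.0665
scene cream 186 ((323.83941650390625, 249.399368286132
[... 538 characters left out ...]
44, 243.08953857421875), 1.7410145998001099) medz 0.0035
side tiles 220 ((641.9032592773438, -233.32777404785156), (82.03585815429688, 103.20375061035156), 5.025721073150635) medz 0.0308
side book 1350 ((779.3158569335938, 22.250869750976562), (140.64915466308594, 198.32763671875), 16.776765823364258) medz 0.0355
side dish 345 ((380.9041748046875, 14.127918243408203), (88.74111938476562, 86.70843505859375), 76.18414306640625) medz 0.0153
side clock 832 ((329.00201416015625, -238.52305603027344), (108.89605712890625, 53.01176452636719), 85.48442077636719) medz 0.0683
side cream 237 ((317.5161437988281, 246.42938232421875), (55.44277572631836, 55.25958251953125), 34.71049118041992) medz 0.0572
```

```bash
cat >> h.py <<'E'
def Rdown(psi):  # tool y at yaw psi(rad), z down
    y=np.array([np.cos(psi),np.sin(psi),0]);z=np.array([0,0,-1.]);x=np.cross(y,z);return np.stack([x,y,z],1)
def plan(p0,R0,p1,R1,N,ramp=True):
    from scipy.spatial.transform import Slerp
    s=np.linspace(0,1,N+1)
    if ramp: s=.35*s+.65*(3*s**2-2*s**3)
    rv=R.from_matrix(R0.T@R1).as_rotvec()
    rows=[];p,M=p0,R0
    for k in range(1,N+1):
        pt=p0+(p1-p0)*s[k];Mt=R0@R.from_rotvec(rv*s[k]).as_matrix()
        rows.append([ (M.T@(pt-p)).round(4).tolist(), R.from_matrix(M.T@Mt).as_rotvec().round(4).tolist()])
        # track with rounded
        p=p+M@np.array(rows[-1][0]);M=M@R.from_rotvec(rows[-1][1]).as_matrix()
    return rows
def show(rows,g):
    for k in range(0,len(rows),12): print("["+",".join(f"[{a},{b},{g}]" for a,b in rows[k:k+12])+"]")
E
python3 - <<'E'
from h import *
from plant import *
s=read_state();show(plan(s['eef_pos'],R.from_rotvec(s['ee_rot']).as_matrix(),np.array([.46,.23,.33]),Rdown(np.radians(85)),12),.05)
E
```

```text
[[[-0.0167, -0.0083, -0.0011],[-0.0, -0.0, -0.0057],0.05],[[-0.0256, -0.013, -0.0017],[-0.0001, -0.0, -0.0088],0.05],[[-0.0325, -0.0168, -0.0022],[-0.0001, -0.0, -0.0113],0.05],[[-0.0377, -0.0201, -0.0025],[-0.0001, -0.0001, -0.0131],0.05],[[-0.041, -0.0224, -0.0028],[-0.0001, 0.0, -0.0144],0.05],[[-0.0424, -0.0241, -0.0029],[-0.0002, -0.0, -0.015],0.05],[[-0.042, -0.0247, -0.0029],[-0.0001, -0.0, -0.0149],0.05],[[-0.0399, -0.0242, -0.0028],[-0.0001, -0.0001, -0.0144],0.05],[[-0.0362, -0.0227, -0.0026],[-0.0001, 0.0, -0.0131],0.05],[[-0.0308, -0.0199, -0.0022],[-0.0001, -0.0, -0.0113],0.05],[[-0.0239, -0.0159, -0.0017],[-0.0001, -0.0, -0.0088],0.05],[[-0.0155, -0.0104, -0.0011],[-0.0, -0.0, -0.0057],0.05]]
```

{"fn": "arm_command", "kwargs": {
  "deltas": [
    [[-0.017, -0.008, -0.001], [0, 0, -0.006], 0.05],
    [[-0.026, -0.013, -0.002], [0, 0, -0.009], 0.05],
    [[-0.033, -0.017, -0.002], [0, 0, -0.011], 0.05],
    [[-0.038, -0.02, -0.003], [0, 0, -0.013], 0.05],
    [[-0.041, -0.022, -0.003], [0, 0, -0.014], 0.05],
    [[-0.042, -0.024, -0.003], [0, 0, -0.015], 0.05],
    [[-0.042, -0.025, -0.003], [0, 0, -0.015], 0.05],
    [[-0.04, -0.024, -0.003], [0, 0, -0.014], 0.05],
    [[-0.036, -0.023, -0.003], [0, 0, -0.013], 0.05],
    [[-0.031, -0.02, -0.002], [0, 0, -0.011], 0.05],
    [[-0.024, -0.016, -0.002], [0, 0, -0.009], 0.05],
    [[-0.015, -0.01, -0.001], [0, 0, -0.006], 0.05]
  ]
}}

```text
time: 1.3
eef_pos: [0.4624, 0.2288, 0.3317]
ee_rot: [-0.14, -3.138, 0.001]
ft_force: [0.0, 0.8, 0.3]
gripper_width: 0.0502
```

```bash
cat >> h.py <<'E'
def snap(n,tag):
    from plant import calibration,read_camera
    c=calibration(n);p,d=read_camera(n)
    cv2.imwrite(f"pics/{n}{tag}.png",p[:,:,::-1]);np.savez(f"{n}{tag}.npz",p=p,d=d,K=c["intrinsics"],r=c["rvec"],t=c["tvec"])
E
python3 - <<'E'
from h import *
snap("wrist","1")
z=np.load("wrist1.npz");print(z['r'],z['t'],z['K'], -R.from_rotvec(z['r']).as_matrix().T@z['t'])
E
```

```text
[-2.16208093 -1.97605529 -0.26817206] [-0.26968487 -0.46622423  0.28729344] [[264.720525     0.         254.98592342]
 [  0.         264.720525   192.56369885]
 [  0.           0.           1.        ]] [0.39513458 0.23551658 0.40128928]
```

View pics/wrist1.png

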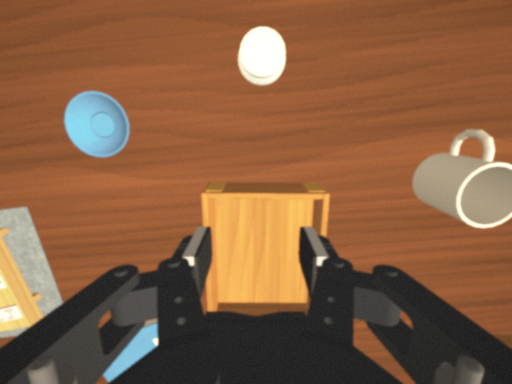

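```bash
cat >> h.py <<'E'
def ortho(f,zp,x0,x1,y0,y1,res=0.001):
    # image: up = +x, left = +y
    z=np.load(f);K=z['K'];M=R.from_rotvec(z['r']).as_matrix();t=z['t']
    xs=np.arange(x1,x0,-res);ys=np.arange(y1,y0,-res)
    X,Y=np.meshgrid(xs,ys,indexing='ij');P=np.stack([X,Y,np.full_like(X,zp)],-1)@M.T+t
    u=P[...,0]/P[...,2]*K[0,0]+K[0,2];v=P[...,1]/P[...,2]*K[1,1]+K[1,2]
    return cv2.remap(z['p'][:,:,::-1].copy(),u.astype(np.float32),v.astype(np.float32),cv2.INTER_CUBIC)
def drawrect(im,x1,y1,c,L,W,psi,col=(0,255,0),res=.001,sc=1):
    a=np.array([np.cos(psi),np.sin(psi)]);b=np.array([-a[1],a[0]])
    q=[np.array(c)+i*L/2*a+j*W/2*b for i,j in[(1,1),(1,-1),(-1,-1),(-1,1)]]
    q=np.array([[(y1-p[1])/res*sc,(x1-p[0])/res*sc] for p in q])
    cv2.polylines(im,[(q*16).round().astype(int)],True,col,1,cv2.LINE_AA,4)
E
python3 - <<'E'
from h import *
ims=[]
for f in ["wrist1","scene0","side0"]:
    im=ortho(f+".npz",.065,.45,.75,.1,.36);drawrect(im,.75,.36,(.598,.229),.220,.170,np.radians(-5));drawrect(im,.75,.36,(.598,.229),.204,.154,np.radians(-5),(255,255,0));ims.append(im)
cv2.imwrite("pics/ob1.png",np.hstack(ims))
E
```

```text
(no output)
```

View pics/ob1.png

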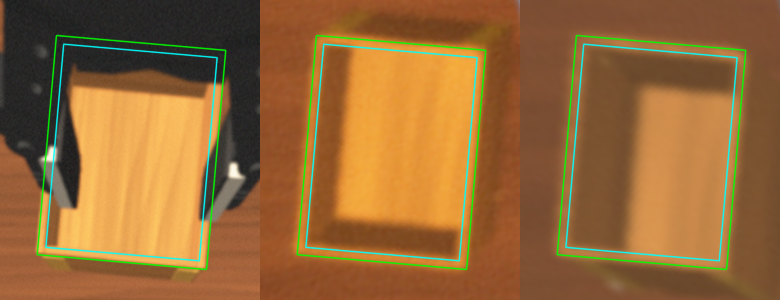

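The box fits well at centre (0.598, 0.229), with its long axis at about -5°. Next are the tray and mat.

Run:
```python
from h import *
ims=[]
t=np.radians(8);c=np.array([.615,-.234]);a=np.array([np.cos(t),np.sin(t)])
for f in ["scene0","side0"]:
    im=ortho(f+".npz",.067,.47,.77,-.38,-.1);drawrect(im,.77,-.1,c-.084*a,.012,.130,t);ims.append(im)
    im=ortho(f+".npz",.003,.47,.77,-.38,-.1);drawrect(im,.77,-.1,(.618,-.23),.240,.190,t,(0,0,255));drawrect(im,.77,-.1,(.615,-.234),.180,.130,t);ims.append(im)
cv2.imwrite("pics/ot1.png",np.vstack([np.hstack(ims[:2]),np.hstack(ims[2:])]))
s=__import__('plant').read_state()
show(plan(s['eef_pos'],R.from_rotvec(s['ee_rot']).as_matrix(),np.array([.52,-.245,.25]),Rdown(np.radians(8)),15),.05)
```

```text
[[[-0.0031, -0.0147, 0.0026],[-0.0, 0.0, 0.0424],0.05],[[-0.0055, -0.0215, 0.0038],[-0.0, 0.0001, 0.0626],0.05],[[-0.0087, -0.0269, 0.0049],[-0.0, 0.0001, 0.0796],0.05],[[-0.0127, -0.0307, 0.0057],[-0.0, 0.0001, 0.0935],0.05],[[-0.0173, -0.0328, 0.0064],[-0.0, 0.0001, 0.1045],0.05],[[-0.0222, -0.0331, 0.0069],[-0.0001, 0.0001, 0.1121],0.05],[[-0.0268, -0.0316, 0.0071],[0.0, 0.0001, 0.1168],0.05],[[-0.0307, -0.0287, 0.0072],[0.0, 0.0001, 0.1184],0.05],[[-0.0334, -0.0245, 0.0072],[0.0, 0.0001, 0.1168],0.05],[[-0.0347, -0.0197, 0.0068],[-0.0, 0.0001, 0.1122],0.05],[[-0.0341, -0.0145, 0.0064],[-0.0, 0.0001, 0.1044],0.05],[[-0.0317, -0.0098, 0.0057],[-0.0, 0.0001, 0.0935],0.05]]
[[[-0.0277, -0.0058, 0.0048],[-0.0, 0.0001, 0.0796],0.05],[[-0.022, -0.0028, 0.0038],[-0.0, 0.0001, 0.0626],0.05],[[-0.015, -0.001, 0.0026],[-0.0, 0.0, 0.0424],0.05]]
```

View pics/ot1.png

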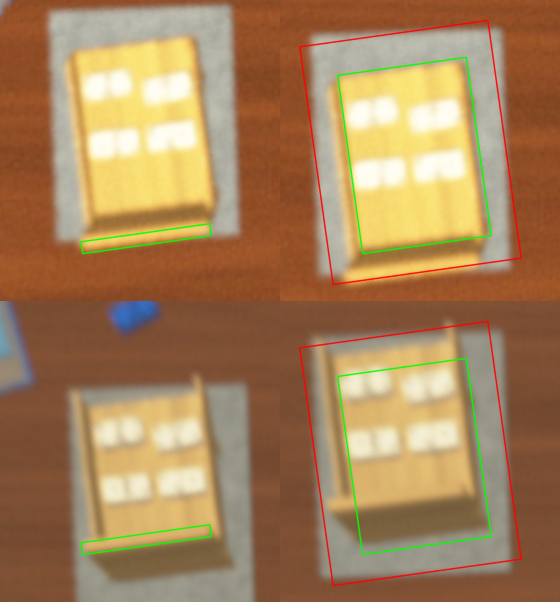

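The rear wall fits at (0.532, -0.246), with the tray at yaw 8°. The mat is centred at about (0.618, -0.231), yaw 2°. Now I hover above the wall.

{"fn": "arm_command", "kwargs": {
  "deltas": [
    [[-0.003, -0.015, 0.003], [0, 0, 0.042], 0.05],
    [[-0.0055, -0.0215, 0.004], [0, 0, 0.063], 0.05],
    [[-0.009, -0.027, 0.005], [0, 0, 0.08], 0.05],
    [[-0.0125, -0.031, 0.0055], [0, 0, 0.0935], 0.05],
    [[-0.0175, -0.033, 0.0065], [0, 0, 0.1045], 0.05],
    [[-0.022, -0.033, 0.007], [0, 0, 0.112], 0.05],
    [[-0.027, -0.0315, 0.007], [0, 0, 0.117], 0.05],
    [[-0.031, -0.0285, 0.007], [0, 0, 0.1185], 0.05],
    [[-0.0335, -0.0245, 0.007], [0, 0, 0.117], 0.05],
    [[-0.0345, -0.0195, 0.007], [0, 0, 0.112], 0.05],
    [[-0.034, -0.0145, 0.0065], [0, 0, 0.1045], 0.05],
    [[-0.0315, -0.01, 0.0055], [0, 0, 0.0935], 0.05]
  ]
}}

```text
time: 2.55
eef_pos: [0.5093, -0.179, 0.2603]
ee_rot: [-1.84, -2.546, 0.0]
ft_force: [-0.0, 0.8, -0.1]
gripper_width: 0.0502
```

{"fn": "arm_command", "kwargs": {
  "deltas": [
    [[-0.0275, -0.006, 0.005], [0, 0, 0.08], 0.05],
    [[-0.022, -0.003, 0.004], [0, 0, 0.063], 0.05],
    [[-0.015, -0.001, 0.0025], [0, 0, 0.042], 0.05],
    [[0, 0, 0], [0, 0, 0], 0.05]
  ]
}}

```text
time: 2.95
eef_pos: [0.5171, -0.2437, 0.2488]
ee_rot: [-2.063, -2.368, 0.001]
ft_force: [0.3, -0.6, -0.1]
gripper_width: 0.0498
```

Run:
```python
from h import *
snap("wrist","2")
t=np.radians(8);c=np.array([.615,-.234]);a=np.array([np.cos(t),np.sin(t)])
B=(.45,.77,-.38,-.08)
im=ortho("wrist2.npz",.067,*B);drawrect(im,.77,-.08,c-.084*a,.012,.130,t)
i2=ortho("wrist2.npz",.003,*B);drawrect(i2,.77,-.08,(.618,-.231),.240,.190,np.radians(2),(0,0,255))
cv2.imwrite("pics/ow2.png",np.hstack([im,i2]))
s=__import__('plant').read_state();print(s['eef_pos'],R.from_rotvec(s['ee_rot']).as_matrix())
```

```text
[ 0.51707755 -0.24258409  0.24907398] [[-1.39303247e-01  9.90249501e-01 -7.28314610e-04]
 [ 9.90249452e-01  1.39303754e-01  6.98220346e-04]
 [ 7.92869309e-04 -6.23948782e-04 -9.99999491e-01]]
```

View pics/wrist2.png

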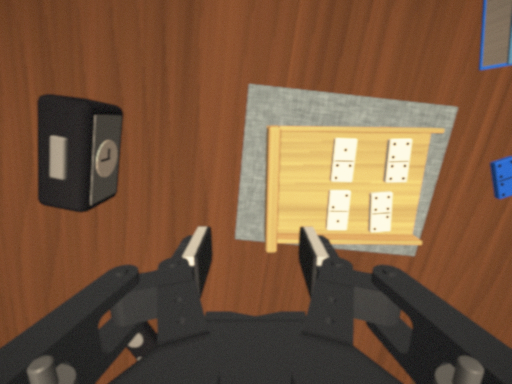

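View pics/ow2.png

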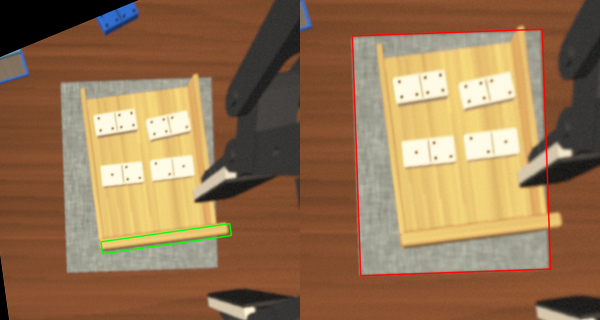

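The wrist view shows the four white tiles in the tray at (344,160), (398,160), (340,210) and (381,212). The blue look-alike lies outside the tray at (503,178). The wall model matches, so I descend.

Run:
```python
from h import *
s=__import__('plant').read_state();p=s['eef_pos'];M=R.from_rotvec(s['ee_rot']).as_matrix()
q=np.array([.532,-.2455,.101]);print(M.T@(q-p))
```

```text
[-0.00508363  0.01446314  0.148061  ]
```

{"fn": "arm_command", "kwargs": {
  "deltas": [
    [[-0.001, 0.004, 0.01], [0, 0, 0], 0.04],
    [[-0.002, 0.005, 0.02], [0, 0, 0], 0.04],
    [[-0.001, 0.004, 0.025], [0, 0, 0], 0.04],
    [[-0.001, 0.0015, 0.025], [0, 0, 0], 0.04],
    [[0, 0, 0.02], [0, 0, 0], 0.04],
    [[0, 0, 0.018], [0, 0, 0], 0.04],
    [[0, 0, 0.013], [0, 0, 0], 0.04],
    [[0, 0, 0.01], [0, 0, 0], 0.04],
    [[0, 0, 0.007], [0, 0, 0], 0.04],
    [[0, 0, 0], [0, 0, 0], 0.04],
    [[0, 0, 0], [0, 0, 0], 0.04]
  ],
  "force": 100
}}

```text
time: 4.1
eef_pos: [0.5329, -0.2457, 0.1019]
ee_rot: [2.06, 2.371, 0.0]
ft_force: [0.0, 1.0, -0.3]
gripper_width: 0.0403
```

Run:
```python
from h import *
snap("wrist","3")
s=__import__('plant').read_state();print(s['eef_pos'],s['ft_force'])
```

```text
[ 0.53300088 -0.24583309  0.10203985] [ 0.6115797  -0.76104867 -0.16189586]
```

View pics/wrist3.png

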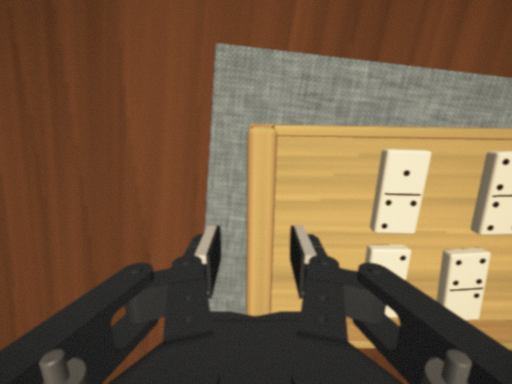

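The fingers straddle the wall (wall at columns 248–275, pads at about 220 and 292). Now I close.

{"fn": "arm_command", "kwargs": {
  "deltas": [
    [[0, 0, 0], [0, 0, 0], 0.03],
    [[0, 0, 0], [0, 0, 0], 0.02],
    [[0, 0, 0], [0, 0, 0], 0.014],
    [[0, 0, 0], [0, 0, 0], 0.0],
    [[0, 0, 0], [0, 0, 0], 0.0],
    [[0, 0, 0], [0, 0, 0], 0.0],
    [[0, 0, 0], [0, 0, 0], 0.0]
  ],
  "force": 100
}}

```text
time: 4.85
eef_pos: [0.5331, -0.246, 0.102]
ee_rot: [2.059, 2.371, 0.0]
ft_force: [0.8, 0.5, 5.7]
gripper_width: 0.011
```

{"fn": "arm_command", "kwargs": {
  "deltas": [
    [[0, 0, -0.003], [0, 0, 0], 0.0],
    [[0, 0, -0.006], [0, 0, 0], 0.0],
    [[0, 0, -0.01], [0, 0, 0], 0.0],
    [[0, 0, -0.01], [0, 0, 0], 0.0],
    [[0, 0, -0.006], [0, 0, 0], 0.0],
    [[0, 0, 0], [0, 0, 0], 0.0],
    [[0, 0, 0], [0, 0, 0], 0.0]
  ]
}}

```text
time: 5.55
eef_pos: [0.5326, -0.2456, 0.1365]
ee_rot: [2.06, 2.372, 0.0]
ft_force: [-0.3, 0.3, -3.2]
gripper_width: 0.0108
```

Run:
```python
from h import *
snap("side","4");snap("wrist","4")
s=__import__('plant').read_state();print(s['eef_pos'],s['ft_force'],s['ft_torque'],s['gripper_width'])
z=np.load("side4.npz")['p'][:,:,::-1]
cv2.imwrite("pics/c4.png",np.vstack([cv2.resize(z[160:280,250:400],(500,400),interpolation=cv2.INTER_CUBIC)]))
```

```text
[ 0.53234941 -0.24547684  0.13603843] [ 0.8588291  -0.26337005 -3.34401405] [-0.05166095  0.20968992  0.0186536 ] 0.011105705084022467
```

View pics/c4.png

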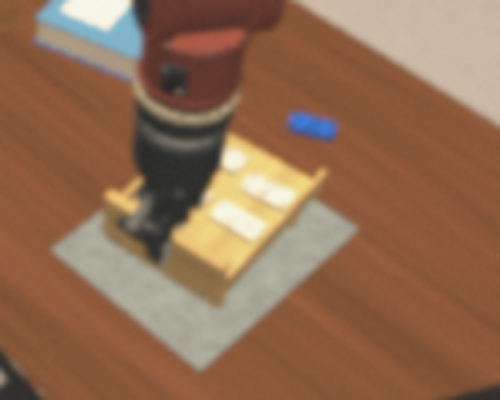

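View pics/wrist4.png

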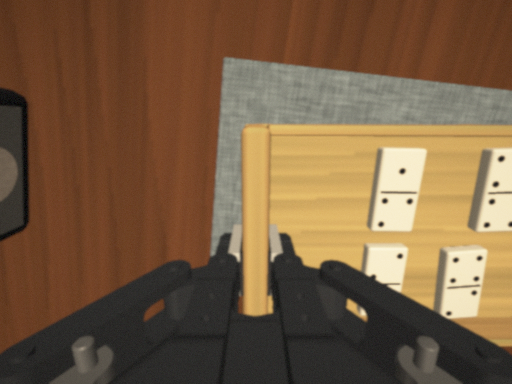

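The tray is held at 3.3 N, clear of the mat, with the tiles unmoved. I check its level from the wrist depth.

```bash
cat >> h.py <<'E'
def traypose(f,pr=True):
    """plane of tray floor from wrist depth, rectangle box in pixel mask of floor in front of wall, world normal"""
    p,W=cloud(f)
    m=np.zeros(p.shape[:2],bool);m[140:235,280:365]=True
    q=W[m];q=q[~np.isnan(q[:,0])]
    c=q.mean(0)
    for _ in range(3):
        u,s,v=np.linalg.svd(q-c);n=v[2]*np.sign(v[2][2]);r=(q-c)@n;k=abs(r)<2*max(r.std(),.0005);q=q[k];c=q.mean(0)
    return c,n,s[2]/np.sqrt(len(q))
E
python3 - <<'E'
from h import *
c,n,e=traypose("wrist4.npz");print(c,n,e, np.degrees(np.arccos(n[2])))
c,n,e=traypose("wrist3.npz");print(c,n,e)
E
```

```text
[ 0.56727548 -0.21050495  0.05667185] [ 5.14926700e-03 -1.02568183e-04  9.99986737e-01] 0.0005272237452623928 0.29509109452338966
[ 0.56785172 -0.21024467  0.02257616] [1.70391131e-03 4.09784715e-04 9.99998464e-01] 0.000540119389188462
```

Run:
```python
from h import *
s=__import__('plant').read_state();p=s['eef_pos'];M=R.from_rotvec(s['ee_rot']).as_matrix()
show(plan(p,M,np.array([.5785,.0058,.185]),Rdown(np.radians(85)),30),0)
```

```text
[[[0.0033, 0.0011, -0.0007],[-0.0, -0.0, -0.0185],0],[[0.0043, 0.0015, -0.0008],[-0.0, -0.0, -0.024],0],[[0.0052, 0.002, -0.0011],[-0.0, -0.0, -0.029],0],[[0.0059, 0.0025, -0.0012],[-0.0, -0.0001, -0.0336],0],[[0.0066, 0.0029, -0.0014],[-0.0, 0.0, -0.0379],0],[[0.0071, 0.0036, -0.0015],[-0.0, -0.0, -0.0418],0],[[0.0075, 0.0042, -0.0017],[-0.0, -0.0, -0.0453],0],[[0.0078, 0.0048, -0.0017],[-0.0, -0.0001, -0.0484],0],[[0.0081, 0.0055, -0.0019],[-0.0, 0.0, -0.0511],0],[[0.008, 0.0062, -0.002],[-0.0, -0.0, -0.0534],0],[[0.0081, 0.0068, -0.002],[-0.0, -0.0001, -0.0554],0],[[0.0078, 0.0075, -0.002],[-0.0001, 0.0, -0.0569],0]]
[[[0.0076, 0.008, -0.0022],[0.0, -0.0, -0.0581],0],[[0.0071, 0.0086, -0.0021],[0.0, -0.0, -0.0589],0],[[0.0067, 0.0091, -0.0022],[0.0, -0.0001, -0.0592],0],[[0.0062, 0.0094, -0.0021],[0.0, -0.0, -0.0593],0],[[0.0055, 0.0098, -0.0022],[0.0, -0.0, -0.0589],0],[[0.0049, 0.0099, -0.0021],[0.0, -0.0001, -0.058],0],[[0.0043, 0.0099, -0.0021],[0.0, -0.0, -0.057],0],[[0.0035, 0.01, -0.002],[-0.0, -0.0, -0.0553],0],[[0.0029, 0.0097, -0.0019],[-0.0, -0.0001, -0.0535],0],[[0.0023, 0.0095, -0.0019],[-0.0, 0.0, -0.0511],0],[[0.0017, 0.009, -0.0018],[-0.0, -0.0, -0.0484],0],[[0.0011, 0.0085, -0.0016],[-0.0, -0.0, -0.0453],0]]
[[[0.0007, 0.008, -0.0015],[-0.0, -0.0001, -0.0418],0],[[0.0004, 0.0072, -0.0014],[-0.0, 0.0, -0.0379],0],[[0.0001, 0.0064, -0.0012],[-0.0, -0.0, -0.0336],0],[[-0.0002, 0.0055, -0.0011],[-0.0, -0.0, -0.029],0],[[-0.0002, 0.0045, -0.0009],[-0.0, -0.0, -0.024],0],[[-0.0003, 0.0035, -0.0006],[-0.0, -0.0001, -0.0185],0]]
```

{"fn": "arm_command", "kwargs": {
  "deltas": [
    [[0.0033, 0.001, -0.001], [0, 0, -0.0185], 0],
    [[0.0043, 0.0015, -0.001], [0, 0, -0.024], 0],
    [[0.005, 0.002, -0.0015], [0, 0, -0.029], 0],
    [[0.006, 0.0025, -0.0015], [0, 0, -0.0335], 0],
    [[0.0065, 0.003, -0.0015], [0, 0, -0.038], 0],
    [[0.007, 0.0035, -0.0015], [0, 0, -0.042], 0],
    [[0.0075, 0.004, -0.0015], [0, 0, -0.0455], 0],
    [[0.008, 0.005, -0.0015], [0, 0, -0.0485], 0],
    [[0.008, 0.0055, -0.002], [0, 0, -0.051], 0],
    [[0.008, 0.006, -0.002], [0, 0, -0.0535], 0],
    [[0.008, 0.007, -0.002], [0, 0, -0.0555], 0],
    [[0.008, 0.0075, -0.002], [0, 0, -0.057], 0]
  ]
}}

```text
time: 6.85
eef_pos: [0.5496, -0.1521, 0.1556]
ee_rot: [1.408, 2.808, 0.0]
ft_force: [0.7, 0.6, -3.2]
gripper_width: 0.0109
```

{"fn": "arm_command", "kwargs": {
  "deltas": [
    [[0.0075, 0.008, -0.002], [0, 0, -0.058], 0],
    [[0.007, 0.0085, -0.002], [0, 0, -0.059], 0],
    [[0.0065, 0.009, -0.002], [0, 0, -0.059], 0],
    [[0.006, 0.0095, -0.002], [0, 0, -0.059], 0],
    [[0.0055, 0.01, -0.002], [0, 0, -0.059], 0],
    [[0.005, 0.01, -0.002], [0, 0, -0.058], 0],
    [[0.0045, 0.01, -0.002], [0, 0, -0.057], 0],
    [[0.0035, 0.01, -0.002], [0, 0, -0.0555], 0],
    [[0.003, 0.01, -0.002], [0, 0, -0.0535], 0],
    [[0.0025, 0.0095, -0.002], [0, 0, -0.051], 0],
    [[0.0015, 0.009, -0.002], [0, 0, -0.0485], 0],
    [[0.001, 0.0085, -0.0015], [0, 0, -0.0455], 0]
  ]
}}

```text
time: 8.05
eef_pos: [0.5728, -0.0278, 0.1792]
ee_rot: [0.418, 3.113, -0.0]
ft_force: [-0.3, 1.2, -3.4]
gripper_width: 0.0111
```

{"fn": "arm_command", "kwargs": {
  "deltas": [
    [[0.0005, 0.008, -0.0015], [0, 0, -0.042], 0],
    [[0.0005, 0.007, -0.0015], [0, 0, -0.038], 0],
    [[0, 0.0065, -0.001], [0, 0, -0.0335], 0],
    [[0, 0.0055, -0.001], [0, 0, -0.029], 0],
    [[0, 0.0045, -0.001], [0, 0, -0.024], 0],
    [[0, 0.0035, -0.0005], [0, 0, -0.0185], 0],
    [[0, 0, 0], [0, 0, 0], 0],
    [[0, 0, 0], [0, 0, 0], 0]
  ]
}}

```text
time: 8.85
eef_pos: [0.5785, 0.0057, 0.1854]
ee_rot: [-0.136, -3.139, 0.0]
ft_force: [0.1, -1.3, -3.0]
gripper_width: 0.0109
```

Run:
```python
from h import *
snap("side","5");snap("wrist","5");snap("scene","5")
s=__import__('plant').read_state();p=s['eef_pos'];M=R.from_rotvec(s['ee_rot']).as_matrix()
print(p,s['ft_force'],np.degrees(np.arctan2(M[1,1],M[0,1])))
print(traypose("wrist5.npz"))
print(M.T@(np.array([.5785,.0058,.185])-p))
z=np.load("side5.npz")['p'][:,:,::-1]
y=np.load("scene5.npz")['p'][:,:,::-1]
cv2.imwrite("pics/c5.png",np.hstack([cv2.resize(z[110:230,160:310],(400,320),interpolation=cv2.INTER_CUBIC),cv2.resize(y[120:270,230:360],(350,404),interpolation=cv2.INTER_CUBIC)[:320]]))
```

```text
[0.5784366  0.0055278  0.18535345] [-0.07286969 -0.48908247 -3.30374728] 85.0265098461116
(array([0.55300876, 0.04748637, 0.10578457]), array([0.00293421, 0.00257641, 0.99999238]), np.float64(0.0005364612966775651))
[-3.95971081e-05  2.76686900e-04  3.53427975e-04]
```

View pics/c5.png

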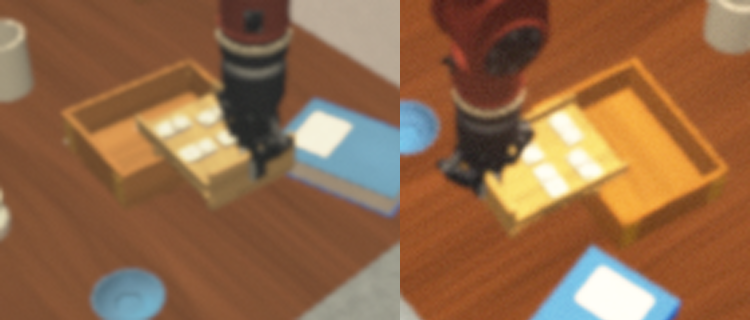

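View pics/wrist5.png

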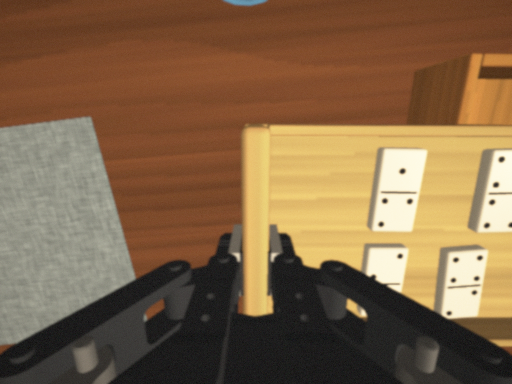

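The tray is level and aligned over the wall, with the tiles unmoved. A quick check of the box rim with this wrist view follows, before lowering.

Run:
```python
from h import *
B=(.44,.62,.05,.2)
im=ortho("wrist5.npz",.065,*B,res=.0005);drawrect(im,.62,.2,(.598,.229),.220,.170,np.radians(-5),res=.0005)
cv2.imwrite("pics/o5.png",im)
```

```text
(no output)
```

View pics/o5.png

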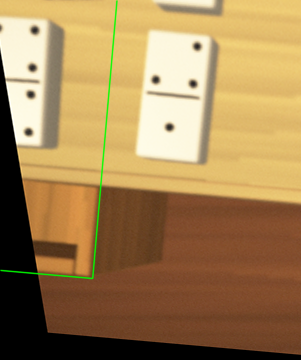

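{"fn": "arm_command", "kwargs": {
  "deltas": [
    [[0, 0.001, 0.002], [0, 0, 0], 0],
    [[0, 0.001, 0.004], [0, 0, 0], 0],
    [[0, 0, 0.006], [0, 0, 0], 0],
    [[0, 0, 0.006], [0, 0, 0], 0],
    [[0, 0, 0.006], [0, 0, 0], 0],
    [[0, 0, 0.004], [0, 0, 0], 0],
    [[0, 0, 0.002], [0, 0, 0], 0],
    [[0, 0, 0.001], [0, 0, 0], 0],
    [[0, 0, 0], [0, 0, 0], 0],
    [[0, 0, 0], [0, 0, 0], 0]
  ]
}}

```text
time: 10.0
eef_pos: [0.5788, 0.0077, 0.1546]
ee_rot: [0.135, 3.138, -0.0]
ft_force: [-0.5, 0.3, -3.4]
gripper_width: 0.0107
```

{"fn": "arm_command", "kwargs": {
  "deltas": [
    [[0, 0, 0.001], [0, 0, 0], 0],
    [[0, 0, 0.001], [0, 0, 0], 0],
    [[0, 0, 0], [0, 0, 0], 0],
    [[0, 0, 0], [0, 0, 0], 0]
  ]
}}

```text
time: 10.4
eef_pos: [0.5786, 0.0078, 0.1524]
ee_rot: [-0.135, -3.139, -0.0]
ft_force: [0.1, -0.3, -3.0]
gripper_width: 0.0106
```

{"fn": "arm_command", "kwargs": {
  "deltas": [
    [[0, 0, 0.001], [0, 0, 0], 0],
    [[0, 0, 0.001], [0, 0, 0], 0],
    [[0, 0, 0], [0, 0, 0], 0],
    [[0, 0, 0], [0, 0, 0], 0]
  ]
}}

```text
time: 10.8
eef_pos: [0.5786, 0.0078, 0.1504]
ee_rot: [-0.136, -3.139, -0.0]
ft_force: [-0.4, 0.3, -4.0]
gripper_width: 0.0112
```

{"fn": "arm_command", "kwargs": {
  "deltas": [
    [[0, 0, 0.001], [0, 0, 0], 0],
    [[0, 0, 0], [0, 0, 0], 0],
    [[0, 0, 0], [0, 0, 0], 0]
  ]
}}

```text
time: 11.1
eef_pos: [0.5788, 0.0077, 0.1497]
ee_rot: [0.136, 3.138, 0.0]
ft_force: [-0.2, -0.7, 1.4]
gripper_width: 0.0107
```

{"fn": "arm_command", "kwargs": {
  "deltas": [
    [[0, 0, 0.001], [0, 0, 0], 0],
    [[0, 0, 0], [0, 0, 0], 0],
    [[0, 0, 0], [0, 0, 0], 0]
  ]
}}

```text
time: 11.4
eef_pos: [0.579, 0.0076, 0.1489]
ee_rot: [0.136, 3.138, 0.0]
ft_force: [-1.2, -2.4, 5.2]
gripper_width: 0.0111
```

Run:
```python
from h import *
snap("wrist","6")
s=__import__('plant').read_state();print(s['eef_pos'],s['ft_force'],s['ft_torque']);print(traypose("wrist6.npz"))
snap("side","6");z=np.load("side6.npz")['p'][:,:,::-1]
cv2.imwrite("pics/c6.png",cv2.resize(z[110:230,160:310],(750,600),interpolation=cv2.INTER_CUBIC))
```

```text
[0.57895373 0.00758777 0.14893976] [-1.02987843 -2.5355536   6.3929807 ] [0.33359599 0.33941933 0.13797868]
(array([0.55342655, 0.0494972 , 0.06973956]), array([ 6.93393036e-04, -7.09314070e-03,  9.99974603e-01]), np.float64(0.0005415240896027674))
```

View pics/c6.png

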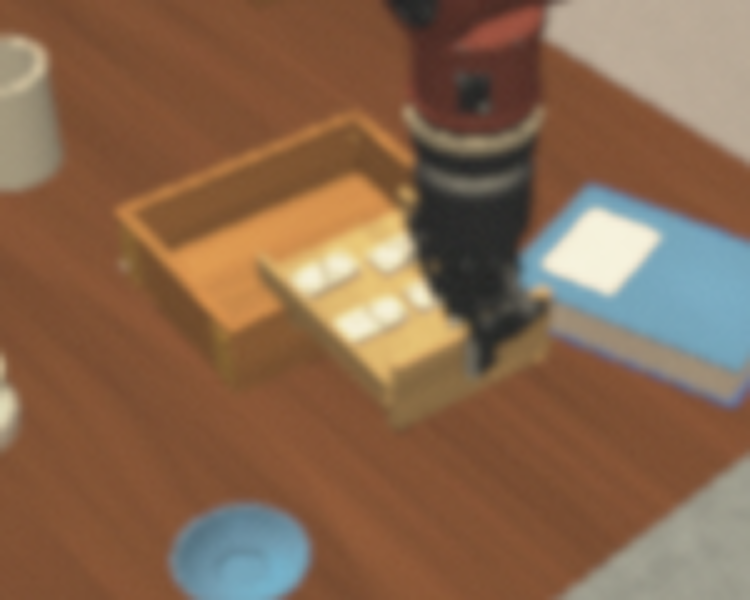

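Hooked: the contact is about 9 N, the floor is level (0.4°) and its underside is at rim height. Now I tip slowly about the wall's inner top edge.

{"fn": "arm_command", "kwargs": {
  "deltas": [
    [[0, 0, -0.0005], [0, 0, 0], 0],
    [[0, 0.0035, -0.006], [0.04, 0, 0], 0],
    [[0, 0.0035, -0.006], [0.04, 0, 0], 0],
    [[0, 0.0035, -0.0058], [0.04, 0, 0], 0],
    [[0, 0.0035, -0.0058], [0.04, 0, 0], 0],
    [[0, 0.0035, -0.0058], [0.04, 0, 0], 0],
    [[0, 0, 0], [0, 0, 0], 0],
    [[0, 0, 0], [0, 0, 0], 0]
  ]
}}

```text
time: 12.3
eef_pos: [0.5804, 0.028, 0.1764]
ee_rot: [-0.133, -3.115, 0.31]
ft_force: [0.4, 2.4, -0.1]
gripper_width: 0.0106
```

```bash
cat >> h.py <<'E'
def tip(tag):
    from plant import read_state
    s=read_state();p=s['eef_pos'];M=R.from_rotvec(s['ee_rot']).as_matrix()
    c=p+M@np.array([0,.134,.085]);n=np.array([np.cos(np.radians(85)),np.sin(np.radians(85)),0])
    d=(c-np.array([.598,.229,0]))
    print('t',s['time'],'catch in box x',d@n,'y',d[0]*n[1]-d[1]*n[0],'z',c[2],'tilt',np.arccos(-M[2,2]),s['ft_force'].round(1),s['gripper_width'],'q',np.round(s['q'],2))
    snap("side",tag);snap("wrist",tag)
    z=np.load(f"side{tag}.npz")['p'][:,:,::-1];w=np.load(f"wrist{tag}.npz")['p'][:,:,::-1]
    cv2.imwrite(f"pics/c{tag}.png",np.hstack([cv2.resize(z[110:230,160:310],(400,320),interpolation=cv2.INTER_CUBIC),cv2.resize(w,(400,320))]))
E
python3 - <<'E'
from h import *
tip("7");print(traypose("wrist7.npz"))
E
```

```text
t 12.3 catch in box x -0.08713707592651705 y -0.00020993130586532526 z 0.06673594416755935 tilt 0.19810251956146074 [ 0.4  2.4 -0.1] 0.01064712545198687 q [ 0.01  0.52 -0.17  0.9  -0.2   0.09]
(array([0.55335073, 0.05340109, 0.09095505]), array([0.01905651, 0.1932342 , 0.98096758]), np.float64(0.0005403903351205541))
```

View pics/c7.png

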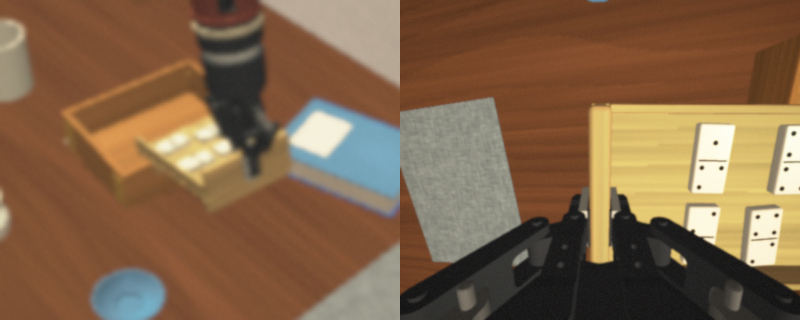

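The tilt is 11°, the catch is still at the rim and the tiles haven't moved yet. I continue.

{"fn": "arm_command", "kwargs": {
  "deltas": [
    [[0, 0.0035, -0.0058], [0.04, 0, 0], 0],
    [[0, 0.0035, -0.0058], [0.04, 0, 0], 0],
    [[0, 0.0026, -0.0044], [0.03, 0, 0], 0],
    [[0, 0.0017, -0.0029], [0.02, 0, 0], 0],
    [[0, 0.0017, -0.0029], [0.02, 0, 0], 0],
    [[0, 0.0017, -0.0029], [0.02, 0, 0], 0],
    [[0, 0.0017, -0.0029], [0.02, 0, 0], 0],
    [[0, 0, 0], [0, 0, 0], 0],
    [[0, 0, 0], [0, 0, 0], 0]
  ]
}}

```text
time: 13.3
eef_pos: [0.5823, 0.0509, 0.1985]
ee_rot: [-0.132, -3.063, 0.604]
ft_force: [0.7, 1.5, -0.7]
gripper_width: 0.0109
```

Run:
```python
from h import *
tip("8")
```

```text
t 13.3 catch in box x -0.08708082401500818 y -0.00023289102875351762 z 0.06898150045506624 tilt 0.38956305541480296 [ 0.7  1.5 -0.7] 0.010861442560936145 q [ 0.12  0.56 -0.08  1.02 -0.38  0.22]
```

View pics/c8.png

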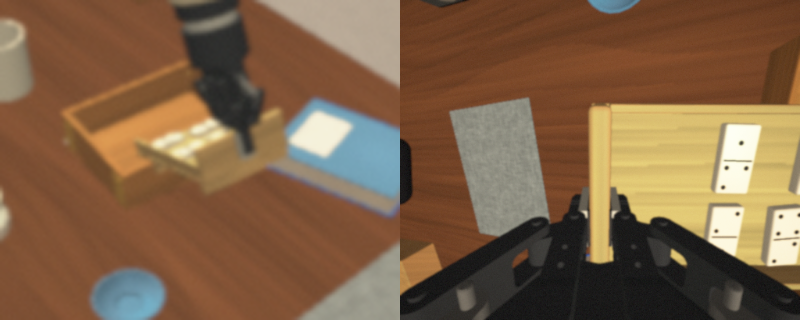

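Tiles have begun to slide at 22°. I wait briefly, then tilt slightly more.

{"fn": "arm_command", "kwargs": {
  "deltas": [
    [[0, 0, 0], [0, 0, 0], 0],
    [[0, 0, 0], [0, 0, 0], 0],
    [[0, 0, 0], [0, 0, 0], 0],
    [[0, 0, 0], [0, 0, 0], 0],
    [[0, 0.0017, -0.0029], [0.02, 0, 0], 0],
    [[0, 0.0017, -0.0029], [0.02, 0, 0], 0],
    [[0, 0, 0], [0, 0, 0], 0],
    [[0, 0, 0], [0, 0, 0], 0],
    [[0, 0, 0], [0, 0, 0], 0],
    [[0, 0, 0], [0, 0, 0], 0]
  ]
}}

```text
time: 14.4
eef_pos: [0.5828, 0.0561, 0.2027]
ee_rot: [-0.132, -3.049, 0.665]
ft_force: [0.8, 1.3, -1.1]
gripper_width: 0.011
```

Run:
```python
from h import *
tip("9")
```

```text
t 14.4 catch in box x -0.08712247173733229 y -0.00011241992212212767 z 0.06961867490760701 tilt 0.42958318032322274 [ 0.8  1.3 -1.1] 0.011041503498082488 q [ 0.15  0.57 -0.06  1.05 -0.42  0.25]
```

View pics/c9.png

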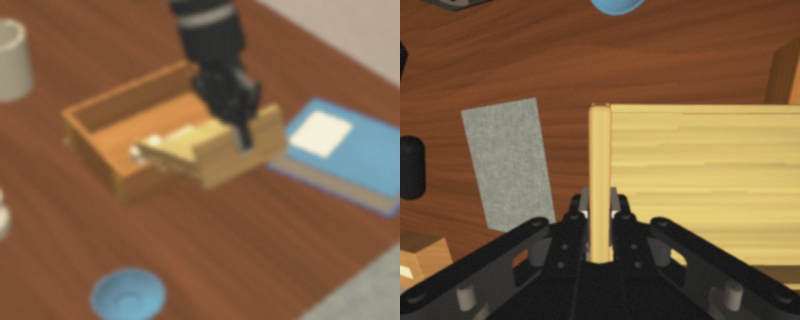

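{"fn": "arm_command", "kwargs": {
  "deltas": [
    [[0, 0, 0], [0, 0, 0], 0],
    [[0, 0, 0], [0, 0, 0], 0],
    [[0, 0, 0], [0, 0, 0], 0],
    [[0, 0, 0], [0, 0, 0], 0],
    [[0, 0, 0], [0, 0, 0], 0]
  ]
}}

```text
time: 15.0
eef_pos: [0.5828, 0.056, 0.2028]
ee_rot: [-0.132, -3.049, 0.666]
ft_force: [-0.0, 1.5, -0.9]
gripper_width: 0.011
```

Run:
```python
from h import *
snap("scene","10");snap("side","10")
z=np.load("side10.npz")['p'][:,:,::-1];y=np.load("scene10.npz")['p'][:,:,::-1]
cv2.imwrite("pics/c10.png",np.hstack([cv2.resize(z[120:200,175:275],(400,320),interpolation=cv2.INTER_CUBIC),cv2.resize(y[135:215,265:365],(400,320),interpolation=cv2.INTER_CUBIC)]))
```

```text
(no output)
```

View pics/c10.png

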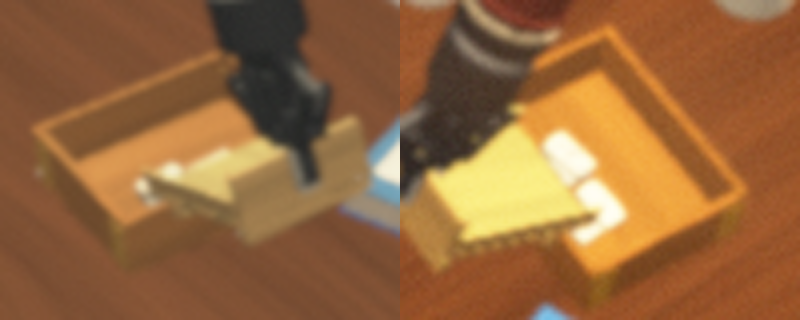

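Run:
```python
from h import *
p,W=cloud("scene10.npz");P=p.astype(int)
m=(P[...,2]>135)&(W[...,0]>.48)&(W[...,0]<.72)&(W[...,1]>.13)&(W[...,1]<.33)&(W[...,2]<.1)
n,l=cv2.connectedComponents(m.astype(np.uint8))
for k in range(1,n):
    q=W[l==k]
    if len(q)>10: print(len(q),q.mean(0).round(3),np.percentile(q,[5,50,95],axis=0).round(3).tolist())
np.set_printoptions(linewidth=200)
v,u=np.where(m);print(u.min(),u.max(),v.min(),v.max())
print((W[v.min()-1:v.max()+2,u.min()-1:u.max()+2,2]*1000).round()[::2,::2])
cv2.imwrite("pics/c10b.png",cv2.resize(p[160:205,290:330,::-1],(640,600),interpolation=cv2.INTER_LANCZOS4))
```

```text
255 [0.604 0.21  0.025] [[0.553, 0.173, 0.009], [0.6, 0.214, 0.02], [0.657, 0.234, 0.066]]
295 321 168 195
[[ 62.  13.   2.   7.   7.   9.   8.   7.  10.   6.  14.  15.  14.   7.   9.]
 [ 61.  59.  12.  15.   6.  34.  nan   6.   5.   8.   6.   8.  11.  13.  12.]
 [ 66.  56.  57.  13.  28.  25.  21.  23.  10.   8.   5.   6.  10.   4.   8.]
 [ 68.  71.  56.   9.  17.  27.  29.  20.  25.   8.   7.  10.  11.  12.  10.]
 [ 72.  69.  64.  67.  18.  11.  24.  18.  26.  30.  12.  13.  11.  14.  13.]
 [ 72.  70.  72.  66.  63.  19.  18.  nan  24.  25.   9.   3.  10.   8.   3.]
 [ 80.  73.  71.  64.  62.  63.  10.  18.  16.  11.  15.   8.   9.  13.  11.]
 [ 78.  74.  75.  75.  68.  62.  57.  16.  10.  20.  12.  13.   9.  14.   6.]
 [ 83.  82.  77.  69.  70.  66.  68.  15.  14.  18.  16.  17.  19.  11.   8.]
 [ 87.  84.  80.  75.  70.  68.  70.  68.  17.  19.  12.  19.  25.  19.   2.]
 [ 90.  85.  81.  75.  76.  69.  64.  67.  62.  86.  84.  75.  16.  22.  14.]
 [ 91.  86.  87.  86. 105. 109.  94.  84.  75.  78.  71.  20.  16.  10.  14.]
 [126. 114. 112. 109.  99.  86.  84.  80.  67.  64.  22.  13.  14.  12.   9.]
 [110. 103.  97.  90.  81.  77.  70.  18.  18.  11.  13.   7.   6.   9.  11.]
 [104.  98.  83.  22.  68.  61.  67.  63.  14.  16.  12.  11.  11.  12.  15.]]
```

View pics/c10b.png

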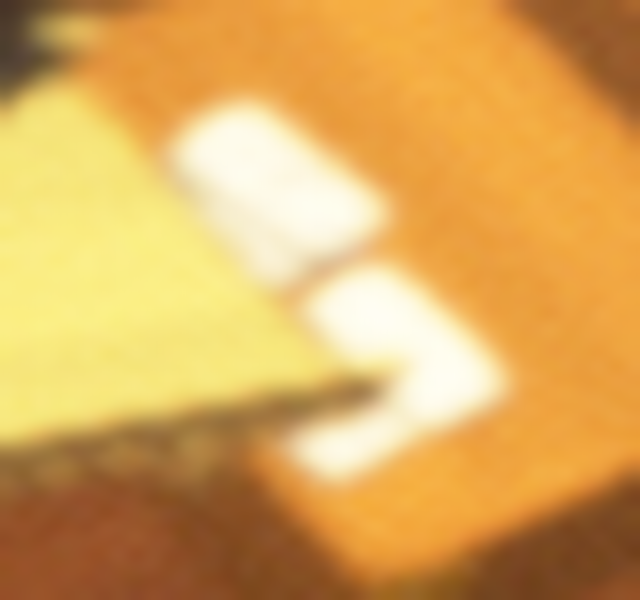

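The tray floor is empty, and white tiles lie on the box floor just past the lip at heights up to 30 mm. I add a small extra tilt and hold it.

{"fn": "arm_command", "kwargs": {
  "deltas": [
    [[0, 0.0017, -0.003], [0.02, 0, 0], 0],
    [[0, 0.0017, -0.003], [0.02, 0, 0], 0],
    [[0, 0.0017, -0.003], [0.02, 0, 0], 0],
    [[0, 0.0017, -0.003], [0.02, 0, 0], 0],
    [[0, 0, 0], [0, 0, 0], 0],
    [[0, 0, 0], [0, 0, 0], 0],
    [[0, 0, 0], [0, 0, 0], 0],
    [[0, 0, 0], [0, 0, 0], 0],
    [[0, 0, 0], [0, 0, 0], 0]
  ]
}}

```text
time: 16.0
eef_pos: [0.5837, 0.0672, 0.2105]
ee_rot: [-0.131, -3.016, 0.786]
ft_force: [1.0, 0.7, -1.9]
gripper_width: 0.011
```

Run:
```python
from h import *
tip("11");snap("scene","11")
p=np.load("scene11.npz")['p']
cv2.imwrite("pics/c11b.png",cv2.resize(p[150:210,270:350,::-1],(640,480),interpolation=cv2.INTER_CUBIC))
```

```text
t 16.0 catch in box x -0.08693152365559972 y -0.00015886224196794228 z 0.07092574301223006 tilt 0.5099098828672366 [ 1.   0.7 -1.9] 0.010980995964678096 q [ 0.19  0.6  -0.01  1.11 -0.49  0.32]
```

View pics/c11b.png

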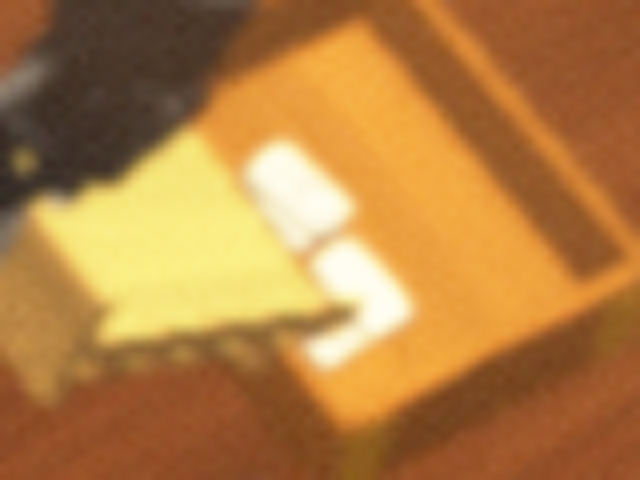

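View pics/c11.png

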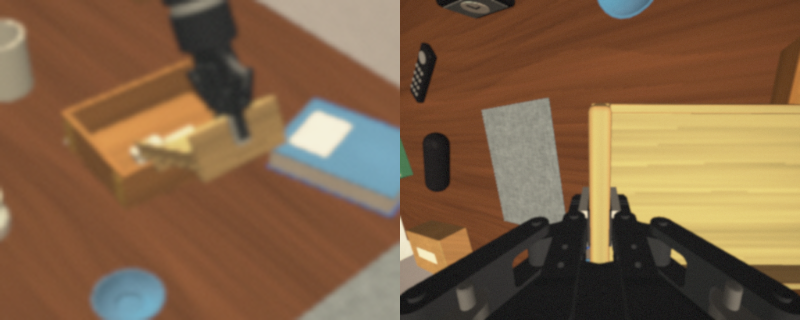

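Empty tray at 29° tilt, with the catch still at the rim. I lift straight up, level the tray, look into the box, and then go back to the mat.

Run:
```python
from h import *
s=__import__('plant').read_state();p=s['eef_pos'];M=R.from_rotvec(s['ee_rot']).as_matrix()
q=p+[0,-.02,.06];show(plan(p,M,q,M,8),0)
e=np.array([.57,-.12,.22]);show(plan(q,M,e,Rdown(np.radians(60)),15),0)
show(plan(e,Rdown(np.radians(60)),np.array([.534,-.234,.15]),Rdown(np.radians(2)),15),0)
```

```text
[[[-0.0001, -0.0033, -0.0031],[0.0, 0.0, 0.0],0],[[-0.0002, -0.0055, -0.005],[0.0, 0.0, 0.0],0],[[-0.0003, -0.0069, -0.0063],[0.0, 0.0, 0.0],0],[[-0.0003, -0.0076, -0.0069],[0.0, 0.0, 0.0],0],[[-0.0002, -0.0077, -0.007],[0.0, 0.0, 0.0],0],[[-0.0003, -0.0069, -0.0063],[0.0, 0.0, 0.0],0],[[-0.0002, -0.0054, -0.005],[0.0, 0.0, 0.0],0],[[-0.0001, -0.0034, -0.003],[0.0, 0.0, 0.0],0]]
[[[-0.0, -0.0039, 0.004],[-0.0159, 0.0035, 0.0135],0],[[-0.0002, -0.0057, 0.0058],[-0.0234, 0.0052, 0.02],0],[[-0.0003, -0.0075, 0.0072],[-0.0297, 0.0066, 0.0253],0],[[-0.0007, -0.0091, 0.0081],[-0.035, 0.0078, 0.0299],0],[[-0.0012, -0.0104, 0.0088],[-0.0391, 0.0087, 0.0332],0],[[-0.0017, -0.0115, 0.0089],[-0.042, 0.0093, 0.0358],0],[[-0.0022, -0.0122, 0.0088],[-0.0437, 0.0097, 0.0372],0],[[-0.0029, -0.0127, 0.0084],[-0.0442, 0.0098, 0.0378],0],[[-0.0034, -0.0128, 0.0076],[-0.0437, 0.0097, 0.0372],0],[[-0.0038, -0.0125, 0.0068],[-0.042, 0.0093, 0.0357],0],[[-0.004, -0.0117, 0.0058],[-0.0391, 0.0087, 0.0333],0],[[-0.0039, -0.0105, 0.0047],[-0.035, 0.0078, 0.0299],0]]
[[[-0.0037, -0.009, 0.0037],[-0.0297, 0.006
[... 178 characters left out ...]
[-0.0014, -0.0054, 0.0033],[0.0, 0.0, 0.0472],0],[[-0.0021, -0.0068, 0.0041],[0.0, 0.0, 0.0601],0],[[-0.0029, -0.0078, 0.0049],[0.0, 0.0, 0.0706],0],[[-0.0038, -0.0085, 0.0055],[0.0, 0.0, 0.0788],0],[[-0.0049, -0.0087, 0.0058],[0.0, 0.0, 0.0846],0],[[-0.0058, -0.0086, 0.0061],[0.0, 0.0, 0.0882],0],[[-0.0066, -0.0083, 0.0062],[0.0, 0.0, 0.0893],0],[[-0.0072, -0.0074, 0.0061],[0.0, 0.0, 0.0882],0],[[-0.0076, -0.0066, 0.0058],[0.0, 0.0, 0.0846],0],[[-0.0075, -0.0055, 0.0055],[0.0, 0.0, 0.0788],0],[[-0.0071, -0.0043, 0.0049],[0.0, 0.0, 0.0706],0]]
[[[-0.0063, -0.0033, 0.0041],[0.0, 0.0, 0.0601],0],[[-0.0051, -0.0023, 0.0033],[0.0, 0.0, 0.0472],0],[[-0.0035, -0.0013, 0.0022],[0.0, 0.0, 0.032],0]]
```

{"fn": "arm_command", "kwargs": {
  "deltas": [
    [[0, -0.0033, -0.003], [0, 0, 0], 0],
    [[0, -0.0055, -0.005], [0, 0, 0], 0],
    [[0, -0.007, -0.0063], [0, 0, 0], 0],
    [[0, -0.0075, -0.007], [0, 0, 0], 0],
    [[0, -0.0075, -0.007], [0, 0, 0], 0],
    [[0, -0.007, -0.0063], [0, 0, 0], 0],
    [[0, -0.0055, -0.005], [0, 0, 0], 0],
    [[0, -0.0035, -0.003], [0, 0, 0], 0]
  ]
}}

```text
time: 16.95
eef_pos: [0.5822, 0.0472, 0.2714]
ee_rot: [-0.131, -3.017, 0.786]
ft_force: [0.9, 0.7, -2.7]
gripper_width: 0.0112
```

{"fn": "arm_command", "kwargs": {
  "deltas": [
    [[0, -0.004, 0.004], [-0.016, 0.0035, 0.0135], 0],
    [[0, -0.0055, 0.006], [-0.0235, 0.005, 0.02], 0],
    [[0, -0.0075, 0.007], [-0.03, 0.0065, 0.025], 0],
    [[-0.0005, -0.009, 0.008], [-0.035, 0.008, 0.03], 0],
    [[-0.001, -0.0105, 0.009], [-0.039, 0.0085, 0.033], 0],
    [[-0.0015, -0.0115, 0.009], [-0.042, 0.0095, 0.036], 0],
    [[-0.002, -0.012, 0.009], [-0.0435, 0.0095, 0.037], 0],
    [[-0.003, -0.0125, 0.0085], [-0.044, 0.01, 0.038], 0],
    [[-0.0035, -0.013, 0.0075], [-0.0435, 0.0095, 0.037], 0],
    [[-0.004, -0.0125, 0.007], [-0.042, 0.0095, 0.036], 0],
    [[-0.004, -0.0115, 0.006], [-0.039, 0.0085, 0.033], 0],
    [[-0.004, -0.0105, 0.0045], [-0.035, 0.008, 0.03], 0]
  ]
}}

```text
time: 18.15
eef_pos: [0.5688, -0.0982, 0.2257]
ee_rot: [-0.727, -3.051, 0.107]
ft_force: [-0.7, -0.5, -2.8]
gripper_width: 0.0105
```

{"fn": "arm_command", "kwargs": {
  "deltas": [
    [[-0.0035, -0.009, 0.0035], [-0.03, 0.0065, 0.025], 0],
    [[-0.003, -0.007, 0.0025], [-0.0235, 0.005, 0.02], 0],
    [[-0.002, -0.005, 0.0015], [-0.016, 0.0035, 0.0135], 0],
    [[0, 0, 0], [0, 0, 0], 0],
    [[0, 0, 0], [0, 0, 0], 0]
  ]
}}

```text
time: 18.65
eef_pos: [0.5671, -0.1194, 0.2198]
ee_rot: [0.812, 3.035, 0.0]
ft_force: [-0.4, 0.8, -3.6]
gripper_width: 0.0108
```

Run:
```python
from h import *
snap("scene","12");snap("side","12")
s=__import__('plant').read_state();p=s['eef_pos'];M=R.from_rotvec(s['ee_rot']).as_matrix();print(p,M.round(3),s['ft_force'],s['gripper_width'])
show(plan(p,M,np.array([.534,-.234,.14]),Rdown(np.radians(2)),16),0)
z=np.load("side12.npz")['p'][:,:,::-1];y=np.load("scene12.npz")['p'][:,:,::-1]
cv2.imwrite("pics/c12.png",np.hstack([cv2.resize(z[120:200,175:275],(400,320),interpolation=cv2.INTER_CUBIC),cv2.resize(y[135:215,265:365],(400,320),interpolation=cv2.INTER_CUBIC)]))
for f in("scene12","side12"):
    p,W=cloud(f+".npz");P=p.astype(int)
    m=(P[...,2]>120)&(W[...,0]>.48)&(W[...,0]<.72)&(W[...,1]>.13)&(W[...,1]<.33)
    print(m.sum(),np.percentile(W[m],[0,5,50,95,100],axis=0).round(3).tolist())
```

```text
[ 0.56732058 -0.11886509  0.21987023] [[-0.867  0.499  0.   ]
 [ 0.499  0.867 -0.   ]
 [-0.     0.    -1.   ]] [ 0.54801585 -0.11908185 -3.29687799] 0.010911718791818188
[[[-0.0008, -0.0034, 0.0023],[0.0, 0.0, 0.0296],0],[[-0.0014, -0.0049, 0.0034],[0.0, 0.0, 0.0431],0],[[-0.002, -0.0062, 0.0043],[0.0, 0.0, 0.0547],0],[[-0.0027, -0.0071, 0.0051],[0.0001, 0.0001, 0.0643],0],[[-0.0036, -0.0077, 0.0057],[-0.0, -0.0, 0.0721],0],[[-0.0044, -0.0081, 0.0061],[0.0, -0.0, 0.0778],0],[[-0.0053, -0.008, 0.0064],[0.0, 0.0, 0.0817],0],[[-0.0061, -0.0078, 0.0066],[0.0001, 0.0, 0.0837],0],[[-0.0067, -0.0073, 0.0066],[-0.0, 0.0001, 0.0836],0],[[-0.0072, -0.0065, 0.0065],[0.0, -0.0, 0.0818],0],[[-0.0072, -0.0056, 0.0061],[0.0, 0.0, 0.0778],0],[[-0.0072, -0.0047, 0.0057],[0.0001, 0.0, 0.0721],0]]
[[[-0.0066, -0.0037, 0.005],[-0.0, 0.0001, 0.0643],0],[[-0.0058, -0.0028, 0.0043],[-0.0, -0.0, 0.0547],0],[[-0.0047, -0.0019, 0.0034],[0.0, -0.0, 0.0431],0],[[-0.0033, -0.0012, 0.0024],[0.0, -0.0, 0.0296],0]]
336 [[0.533, 0.146, 0.001], [0.553, 0.175, 0.008], [0.61, 0.211, 0.018], [0.648, 0.233, 0.033], [0.656, 0.248, 0.067]]
177 [[0.523, 0.152, 0.004], [0.548, 0.2, 0.009], [0.59, 0.215, 0.019], [0.646, 0.246, 0.027], [0.657, 0.254, 0.067]]
```

View pics/c12.png

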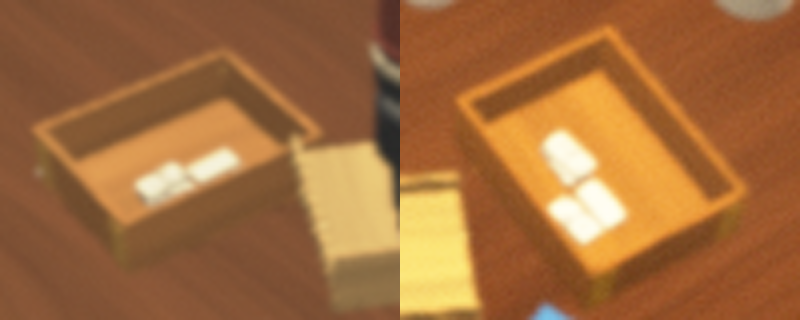

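The tiles lie well inside the box, low on its floor. I carry the tray back.

{"fn": "arm_command", "kwargs": {
  "deltas": [
    [[-0.001, -0.0035, 0.0025], [0, 0, 0.0295], 0],
    [[-0.0015, -0.005, 0.0035], [0, 0, 0.043], 0],
    [[-0.002, -0.006, 0.0045], [0, 0, 0.0545], 0],
    [[-0.0025, -0.007, 0.005], [0, 0, 0.0645], 0],
    [[-0.0035, -0.0075, 0.0055], [0, 0, 0.072], 0],
    [[-0.0045, -0.008, 0.006], [0, 0, 0.078], 0],
    [[-0.0055, -0.008, 0.0065], [0, 0, 0.0815], 0],
    [[-0.006, -0.008, 0.0065], [0, 0, 0.0835], 0],
    [[-0.0065, -0.0075, 0.0065], [0, 0, 0.0835], 0],
    [[-0.007, -0.0065, 0.0065], [0, 0, 0.082], 0],
    [[-0.007, -0.0055, 0.006], [0, 0, 0.078], 0],
    [[-0.007, -0.0045, 0.0055], [0, 0, 0.072], 0]
  ]
}}

```text
time: 19.95
eef_pos: [0.5401, -0.212, 0.1548]
ee_rot: [-1.962, -2.454, -0.0]
ft_force: [-0.9, 0.4, -2.1]
gripper_width: 0.011
```

{"fn": "arm_command", "kwargs": {
  "deltas": [
    [[-0.0065, -0.0035, 0.005], [0, 0, 0.0645], 0],
    [[-0.006, -0.003, 0.0045], [0, 0, 0.0545], 0],
    [[-0.0045, -0.002, 0.0035], [0, 0, 0.043], 0],
    [[-0.0035, -0.001, 0.0025], [0, 0, 0.0295], 0],
    [[0, 0, 0], [0, 0, 0], 0],
    [[0, 0, 0], [0, 0, 0], 0]
  ]
}}

```text
time: 20.55
eef_pos: [0.5341, -0.2335, 0.1398]
ee_rot: [2.182, 2.26, 0.001]
ft_force: [0.0, 0.3, -2.6]
gripper_width: 0.0111
```

Run:
```python
from h import *
snap("wrist","13")
s=__import__('plant').read_state();p=s['eef_pos'];M=R.from_rotvec(s['ee_rot']).as_matrix();print(p,s['ft_force'],np.degrees(np.arctan2(M[1,1],M[0,1])),s['gripper_width'])
print(traypose("wrist13.npz"))
im=ortho("wrist13.npz",.003,.45,.77,-.4,-.08);drawrect(im,.77,-.08,(.618,-.231),.240,.190,np.radians(2),(0,0,255))
cv2.imwrite("pics/o13.png",np.hstack([im,cv2.resize(np.load("wrist13.npz")['p'][:,:,::-1],(427,320))]))
```

```text
[ 0.53413283 -0.23347076  0.13987952] [ 0.19073524 -0.56350958 -2.82609638] 2.0281782639931443 0.010666462558005563
(array([ 0.57236739, -0.20239223,  0.06025886]), array([ 0.00385243, -0.0011293 ,  0.99999194]), np.float64(0.0005395021074779283))
```

View pics/o13.png

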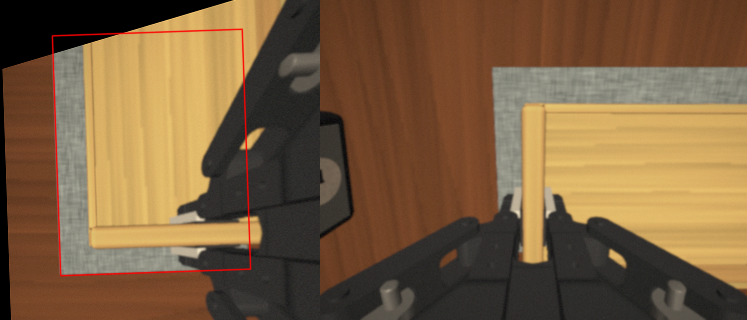

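The tray is empty, level, and aligned with the mat. I lower it.

{"fn": "arm_command", "kwargs": {
  "deltas": [
    [[0, 0, 0.003], [0, 0, 0], 0],
    [[0, 0, 0.006], [0, 0, 0], 0],
    [[0, 0, 0.008], [0, 0, 0], 0],
    [[0, 0, 0.008], [0, 0, 0], 0],
    [[0, 0, 0.005], [0, 0, 0], 0],
    [[0, 0, 0.003], [0, 0, 0], 0],
    [[0, 0, 0.002], [0, 0, 0], 0],
    [[0, 0, 0.001], [0, 0, 0], 0],
    [[0, 0, 0], [0, 0, 0], 0],
    [[0, 0, 0], [0, 0, 0], 0]
  ]
}}

```text
time: 21.6
eef_pos: [0.5341, -0.2338, 0.104]
ee_rot: [2.182, 2.259, 0.001]
ft_force: [-0.1, -0.7, -2.2]
gripper_width: 0.0111
```

{"fn": "arm_command", "kwargs": {
  "deltas": [
    [[0, 0, 0.001], [0, 0, 0], 0],
    [[0, 0, 0], [0, 0, 0], 0],
    [[0, 0, 0], [0, 0, 0], 0]
  ]
}}

```text
time: 21.9
eef_pos: [0.534, -0.2337, 0.1028]
ee_rot: [2.183, 2.259, 0.0]
ft_force: [0.5, -0.3, -1.9]
gripper_width: 0.0107
```

{"fn": "arm_command", "kwargs": {
  "deltas": [
    [[0, 0, 0.001], [0, 0, 0], 0],
    [[0, 0, 0], [0, 0, 0], 0],
    [[0, 0, 0], [0, 0, 0], 0]
  ]
}}

```text
time: 22.2
eef_pos: [0.5341, -0.2338, 0.102]
ee_rot: [2.182, 2.259, 0.001]
ft_force: [-2.0, 0.5, 1.4]
gripper_width: 0.0106
```

Touchdown: the force sign flipped. I open gently, then go straight up.

{"fn": "arm_command", "kwargs": {
  "deltas": [
    [[0, 0, 0], [0, 0, 0], 0.015],
    [[0, 0, 0], [0, 0, 0], 0.022],
    [[0, 0, 0], [0, 0, 0], 0.03],
    [[0, 0, 0], [0, 0, 0], 0.038],
    [[0, 0, 0], [0, 0, 0], 0.04],
    [[0, 0, 0], [0, 0, 0], 0.04],
    [[0, 0, -0.005], [0, 0, 0], 0.04],
    [[0, 0, -0.015], [0, 0, 0], 0.04],
    [[0, 0, -0.025], [0, 0, 0], 0.04],
    [[0, 0, -0.035], [0, 0, 0], 0.04],
    [[0, 0, -0.04], [0, 0, 0], 0.04],
    [[0, 0, -0.03], [0, 0, 0], 0.04]
  ]
}}

```text
time: 23.4
eef_pos: [0.5342, -0.2339, 0.2546]
ee_rot: [2.181, 2.258, 0.001]
ft_force: [0.6, 0.1, 0.7]
gripper_width: 0.0401
```

Run:
```python
from h import *
snap("wrist","14");snap("scene","14");snap("side","14")
s=__import__('plant').read_state();print(s['time'],s['eef_pos'],s['ft_force'])
t=np.radians(2);a=np.array([np.cos(t),np.sin(t)]);c=np.array([.618,-.231]);B=(.45,.77,-.4,-.08)
i1=ortho("wrist14.npz",.067,*B);drawrect(i1,.77,-.08,c-.084*a,.012,.130,t)
i2=ortho("wrist14.npz",.003,*B);drawrect(i2,.77,-.08,c,.240,.190,t,(0,0,255))
cv2.imwrite("pics/o14.png",np.hstack([i1,i2]))
p,W=cloud("wrist14.npz")
m=(W[...,0]>.56)&(W[...,0]<.69)&(W[...,1]>-.275)&(W[...,1]<-.2)&(W[...,2]>.01)&(W[...,2]<.035);q=W[m];cc=q.mean(0);v=np.linalg.svd(q-cc,full_matrices=False)[2][2];print('floor',cc,v)
```

```text
23.55 [ 0.53493897 -0.23429575  0.25423554] [ 0.84850168  0.26571733 -0.29789665]
floor [ 0.62487501 -0.23629211  0.02253784] [1.32324055e-03 5.81398065e-04 9.99998956e-01]
```

View pics/o14.png

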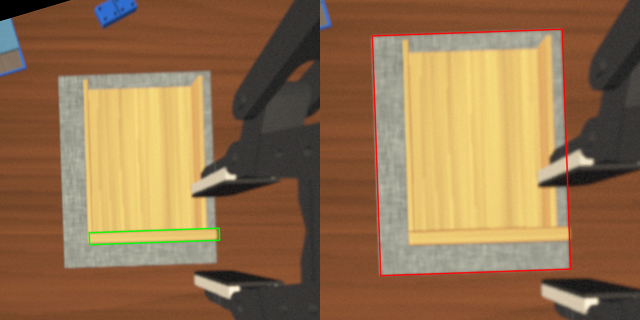

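View pics/scene14.png

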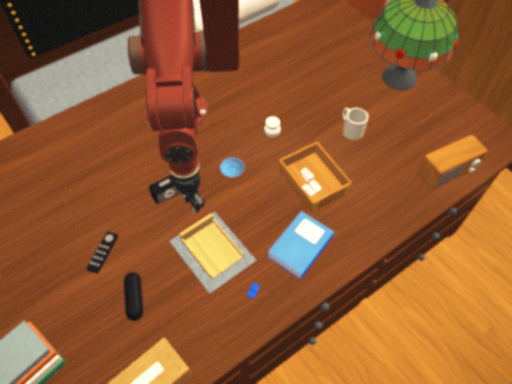

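Run:
```python
from h import *
y=np.load("scene14.npz")['p'][:,:,::-1];z=np.load("side14.npz")['p'][:,:,::-1]
cv2.imwrite("pics/c14.png",np.hstack([cv2.resize(y[160:205,290:335],(400,400),interpolation=cv2.INTER_LANCZOS4),cv2.resize(z[140:180,195:240],(400,400),interpolation=cv2.INTER_LANCZOS4)]))
```

```text
(no output)
```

View pics/c14.png

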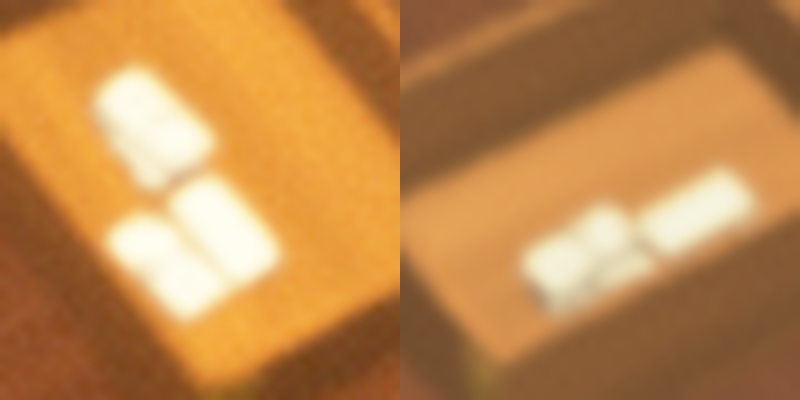

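All four tiles can be made out: two side by side, and two partly stacked. The gripper is clear of everything, so I hand in.

```bash
python3 -c "
from plant import finish_job
print(finish_job())"
```

```text
the job is handed in; nothing more can be done
None
```

The dominoes are in the box and the empty tray is back flat on its mat. I handed the job in at about 23.6 s of the 61 s allowed. No verdict was reported.

- **Hooking:** I hooked the tray level over the middle of the box's near long wall. The contact force was about 9 N, and the catch point sat about 88 mm from the box centre, at rim height.
- **Tipping:** I tipped the tray on the rim to about 29°. The catch stayed at the rim, and all the tiles slid off.
- **Tiles:** My last pictures show two tiles side by side and two partly stacked on the box floor. Their tops are about 33 mm high at most, well below the rim. The stacked pair is blurred, so I counted the fourth tile from its visible edge, not as a separate outline. No tiles were seen anywhere else.
- **Tray:** It lies flat, within 0.1° of level, and sits within a few mm of the mat's centre at the mat's angle.
- **Other things:** By eye, the bystanders look unmoved in the final scene picture. I did not measure their positions again. The gripper was open and clear of everything.

One reading disagreed for a while. Just after tipping, the wrist force still showed about 3.3 N, as if the tray were loaded, but it settled to 2–2.8 N. I put that down to sensor noise, because the tray was visibly empty.

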